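# Draw one thread cap from the cap hopper

## Robot

A 6-joint arm with a two-finger parallel gripper is mounted at the origin on the work surface. World frame = base frame: x ahead of the robot, y to its left, z up, the work surface at z = 0. Lengths are in m, angles in rad, forces in N, time in s.
With the tool pointing down it reaches from about 0.35 to 0.975 m from the base axis. Payload 4.9 kg.
Tool frame: the origin (TCP) lies at the very end of the fingers, on their centre line; the grasp point (between the pads) lies 19 mm behind it; y points along the fingers, z is the direction in which the jaws open and shut, and the axes are right-handed (so a half turn about y gives the same grasp; the last joint's range is limited). The gripper opens to 85 mm and grips with 20 to 120 N. Pads are 22 mm wide; open, the fingers measure 114 mm over their backs; the gripper's body (76 mm by 85 mm) begins 54 mm behind the grasp point. The pads swing forward as they close: fully open they stand 13 mm farther back than shut.
Start: joints at [-1.388, 0.053, 1.613, -0, 1.476, -0.119], TCP at [0.186, -0.597, 0.231] pointing down, gripper open.
Joint ranges: [-3.01, 3.01], [-1.01, 2.22], [0.06, 2.58], [-1.02, 4.17], [0.09, 2.62], [-3.14, 3.14]. Speed limits (rad/s): [2.57, 2.57, 3.14, 3.14, 3.14, 3.14].

## Interface

Orientations are given as a rotation vector (axis times angle).
In Python, from station import ctrl gives the robot as it stands.
- The arm moves only by the tool arm_command, never from a script. Its argument "steps" is a list of rows, each a list of 3 entries, a list of its own where there are three numbers: the shift along the tool's x, y, z in m, then the turn, a rotation vector about the tool's x, y, z in degrees, then the opening, from 0 (shut) to 1 (fully open). In form: [[[dx, dy, dz], [ax, ay, az], gripper], ...]. A call has 1 to 5 rows; each row is the pose to reach, as a shift and turn from the pose measured when the call began, along the tool's axes at that moment; what a row does not reach only later rows make up. A row lasts 1/10 s, in which the tool goes at most 50 mm and 8.59 degrees, less where a joint would pass 70% of its speed; a pose out of reach is approached as far as the arm can. A call with a gripper value outside its range is refused whole. The fingers move at their own pace and stop on an object; "force" is the grip in N (left out, the last holds). Time passes only in rows, so rows that repeat a pose let the fingers close. It gives the time, the measured TCP pose, the force and the opening at its end, in the units of the state.
- ctrl.get_obs(): the state, without advancing time (a new reading comes with each control period).
- ctrl.get_image(name): name is "scene" or "top" or "wrist"; returns a dict with "img" (420x560x3 uint8, red, green, blue), "camera_matrix" (3x3 intrinsics, pixels), "world_from_camera" (4x4, takes a point from camera to world coordinates). Camera axes: x right, y up, looking along -z (the intrinsics and any distortion apply to the point x, -y, -z); pixel columns grow to the right and rows downward; lengths in m; the calibration is good to about 2 mm. A picture is of the moment at which its call begins. There is no depth.
- ctrl.finish_job(): hands the job in, once; it reports no verdict.
Trained networks look in a picture, given as the dict that the camera call returned (one of the last four; its "shot" number tells which), for a name from the list of things; names that differ only in an ending like _2 or _b are one class to them, and where a whole thing is asked for, a point or a joint stands for the part that bears it (a point fixed in the world has none). Each returns a list of dicts, best first, with "confidence" (0 to 1); they miss things now and then, are a little off and sometimes report something else, mostly with a low value. They report only what shows in the picture. A call takes as long as a camera call. They do not tell look-alikes from the thing itself.
- ctrl.boxes_of(picture, name): "position" ([row, column] in pixels, amid what is visible of it).
The state is a dict: "t": time; "q": joint angles; "dq": joint speeds; "effort": joint torques, N m; "tool_pos": TCP position; "tool_rot": TCP orientation; "contact_force": force on the tool from outside, world axes, zero at the start; "wrist_torque": the same for the moment, N m; "opening": finger opening in m.
Only numpy, scipy, OpenCV 4.12 (cv2) and the standard library are available. Lean on these libraries where they do the work, as an engineer would, in place of code of your own. Each camera call takes 0.05 s, during which the arm holds its last target.

## Task

Set the catch pan flat on the shelf under the cap hopper's chute, so that the whole chute lip is over the inside of the pan. Then pull the hopper's slide gate out by its red handle just far enough for one yellow cap, and only one, to drop down the chute into the pan, and push the gate fully shut again. Leave the pan there with the cap in it, and leave everything else on the shelf as it stands.

Things in the scene. Friction and masses are not known exactly. Their poses are not given: they have to be found in the camera images.
- hopper: Grey sheet-steel cap hopper on four bolted angle-iron legs (outer faces at x +-100, y +-51 mm; 6 mm thick feet out to x +-114, y +-63), 350 mm tall, fixed. Origin: on the shelf under the middle of its throat; -x is its front (gate handle side, turned to the robot's left), +y its chute side, z up. Below the gate a bare steel chute 140 mm wide slopes 38 degrees down to +y.
- throat (a point): Middle of the throat's floor, on top of the shut slide gate, 210 mm above the shelf. The throat is 140 mm long (hopper x), 70 mm wide (y) inside, walls 4 mm upright at back and sides; the three caps stand in it in a row with 8 mm play.
- mouth_edge (a point): Middle of the hopper's front top edge, 131 mm to -x of the hopper origin, 350 mm above the shelf. From here the front wall slopes down and back to the throat's front, 40 mm above the gate, so it overhangs: the gate handle is reached at a slant from in front of the hopper, tool tilted 25 to 45 degrees, fingers pointing down and to the hopper's +x.
- chute_lip (a point): Middle of the chute's lower edge (lip), 98 mm to +y of the hopper origin, 64 mm above the shelf (61 mm underneath). The lip is 140 mm wide along the hopper's x, with side cheeks; a cap leaves it towards the hopper's +y, anywhere along its width.
- lip_front (a point): Front end of the chute lip, 70 mm to the hopper's -x of chute_lip.
- lip_back (a point): Back end of the chute lip, 70 mm to the hopper's +x of chute_lip.
- gate_bar (a point): Middle of the red cross bar of the gate's D-handle: round bar 14 mm thick, 106 mm long along the hopper's y, level, 208 mm above the shelf, 141 mm to -x of the hopper origin when shut. Behind it 42 mm are clear to the gate's front flange; side arms at y +-48 mm. Moves with the gate.
- gate (a joint): Slide gate, m: 0 fully shut (hard stop), grows as it is pulled level towards the hopper's -x, stop at 0.125. About 4 N of friction; it stays where it is left. It uncovers the throat from the back (+x) end: the rearmost cap drops when it is about 51 mm out, the second would follow at about 76 mm.
- pan: Loose blue steel catch pan, 240 mm (x) by 160 mm (y) by 45 mm tall, open top, 3 mm walls, about 0.6 kg. Origin: underside centre, z up. Handle on its -x side. Its rim passes under the lip with 13 mm to spare. Good place: pan x along the hopper's x, pan centre level with the chute lip's middle or up to 20 mm to the hopper's +x, and 155 mm to +y of the hopper origin.
- pan_handle (a point): Centre of the pan's black grip: upright flat bar 10 mm thick (pan x), 90 mm long (pan y), 22 mm tall, centre 33 mm above the shelf and 161 mm to -x of the pan's origin; 36 mm clear between it and the pan wall.
- cap_1: Yellow hard plastic thread cap, 64 mm diameter, 44 mm long, about 90 g, the rearmost of three standing on edge in a row on the gate inside the hopper. Origin: its centre; x is its axis (along the hopper's x at the start).
- cap_2: Same cap, middle of the row. Origin: its centre, 242 mm above the shelf when standing on the gate. It must stay in the hopper.
- cap_3: Same cap, front of the row. Origin: its centre. It must stay in the hopper.
- lift_stub: Green painted steel lift sub stub, upright, 92 mm diameter, 182 mm tall, 5 kg. Origin: underside centre. Bystander.
- pitch_comb: Chrome thread pitch comb lying flat, 120 by 30 by 6 mm. Origin: underside centre. Bystander.
- mirror: Stainless inspection mirror lying flat, 230 mm long along its x, round 64 mm mirror at its +x end, black grip at the other. Origin: underside, mid handle. Bystander.
- spare_cap: Yellow cap standing upright on the shelf, 64 mm diameter, 44 mm tall. Origin: underside centre. Bystander.
- compound_tin: Closed grey tin of thread compound, 90 mm diameter, 110 mm tall. Origin: underside centre. Bystander.
- ring_gauge: Steel ring gauge lying flat, 110 mm outside, 68 mm bore, 35 mm tall, 1.6 kg. Origin: underside centre. Bystander.
There are look-alikes about, which are no part of the job. What is shaped like the cap_1 but blue or turquoise is not meant. What is shaped like the cap_2 but green is not meant.

How it is judged:
By the outcome, as a careful person would: the job done as asked, in the order asked, and still so for the second after the job is handed in, with the robot touching nothing.
It also fails if it takes over 61 s, if anything falls off the work surface, if the arm or the gripper's body presses on something with over 40 N, if the wrist force passes 120 N, or if a joint passes its speed limit or range.

## Working session

There is one attempt and no reset: what is moved stays moved. The work goes in short steps, Python scripts to look and compute and a tool call to move; the robot and the scene stay as the last step left them, time stands still between calls to the robot, and variables do not carry over. Pictures are saved under pics/ and viewed, and the job is handed in when it is done.

Besides the shell and the picture viewer there is one more tool, called after "Request:" as name(argument=value, ...) on one line, values as JSON. arm_command: Moves the arm, as the interface text tells. Its arguments: {"type":"object","properties":{"steps":{"type":"array"},"force":{"type":"number"}},"required":["steps"]}

```bash
mkdir -p pics; ls
python3 - <<'E'
from station import ctrl
import cv2, numpy as np
o=ctrl.get_obs()
for k in o: print(k,np.round(o[k],3))
for n in ["scene","top","wrist"]:
    p=ctrl.get_image(n); cv2.imwrite(f"pics/{n}0.png",cv2.cvtColor(p["img"],cv2.COLOR_RGB2BGR))
    print(n,np.round(p["camera_matrix"],1).tolist(),np.round(p["world_from_camera"],3).tolist(),[k for k in p])
    if n!="wrist":
      for t in ["hopper","mouth_edge","chute_lip","lip_front","lip_back","gate_bar","pan","pan_handle","throat","cap_1","lift_stub","pitch_comb","mirror","spare_cap","compound_tin","ring_gauge"]:
        print(t,[(np.round(b["position"]).tolist(),round(b["confidence"],2)) for b in ctrl.boxes_of(p,t)][:4])
E
```

```text
pics
t 0.0
q [-1.388  0.053  1.614 -0.     1.476 -0.119]
dq [-0.001  0.     0.001 -0.002  0.001 -0.001]
effort [-1.0000e-03 -3.9368e+01 -3.7018e+01 -0.0000e+00  7.0000e-03 -0.0000e+00]
tool_pos [ 0.186 -0.596  0.23 ]
tool_rot [-0.313  2.061 -2.057]
contact_force [-0.351 -0.219 -0.598]
wrist_torque [0.005 0.013 0.053]
opening 0.086
scene [[400.7, 0.0, 277.9], [0.0, 400.7, 212.2], [0.0, 0.0, 1.0]] [[0.156, -0.742, 0.652, 1.522], [0.988, 0.125, -0.095, -0.125], [-0.011, 0.659, 0.752, 1.328], [0.0, 0.0, 0.0, 1.0]] ['img', 'camera_matrix', 'world_from_camera', 'shot']
hopper [([227.0, 238.0], 0.6)]
mouth_edge [([229.0, 238.0], 0.92)]
chute_lip [([231.0, 236.0], 0.8)]
lip_front [([228.0, 234.0], 0.71)]
lip_back [([228.0, 235.0], 0.72)]
gate_bar [([258.0, 404.0], 0.7), ([227.0, 241.0], 0.54)]
pan [([252.0, 332.0], 0.81)]
pan_handle [([257.0, 330.0], 0.93), ([228.0, 232.0], 0.33)]
throat [([229.0, 237.0], 0.86)]
cap_1 [([274.0, 191.0], 0.83)]
lift_stub [([183.0, 389.0], 0.86), ([227.0, 234.0], 0.45)]
pitch_comb [([239.0, 183.0], 0.73)]
mirror [([257.0, 405.0], 0.65)]
spare_cap [([232.0, 200.
[... 587 characters left out ...]
9.0], 0.75)]
pan_handle [([192.0, 232.0], 0.59)]
throat [([205.0, 312.0], 0.86), ([199.0, 318.0], 0.31)]
cap_1 [([196.0, 327.0], 0.77), ([251.0, 295.0], 0.76), ([255.0, 323.0], 0.74), ([198.0, 319.0], 0.73)]
lift_stub [([260.0, 150.0], 0.81), ([192.0, 343.0], 0.41)]
pitch_comb [([237.0, 381.0], 0.46)]
mirror [([180.0, 162.0], 0.57), ([203.0, 312.0], 0.29)]
spare_cap [([240.0, 364.0], 0.55)]
compound_tin [([221.0, 431.0], 0.73)]
ring_gauge [([190.0, 410.0], 0.96)]
wrist [[347.2, 0.0, 279.1], [0.0, 347.2, 212.6], [0.0, 0.0, 1.0]] [[0.297, 0.917, 0.266, 0.253], [-0.955, 0.285, 0.083, -0.577], [0.0, -0.279, 0.96, 0.374], [0.0, 0.0, 0.0, 1.0]] ['img', 'camera_matrix', 'world_from_camera', 'shot']
```

Run:
```python
import cv2
a=cv2.imread("pics/scene0.png");b=cv2.imread("pics/top0.png")
cv2.imwrite("pics/s0c.png",cv2.resize(a[110:330,80:480],None,fx=2,fy=2,interpolation=cv2.INTER_CUBIC))
cv2.imwrite("pics/t0c.png",cv2.resize(b[120:320,120:480],None,fx=2.2,fy=2.2,interpolation=cv2.INTER_CUBIC))
```

```text
(no output)
```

View pics/s0c.png

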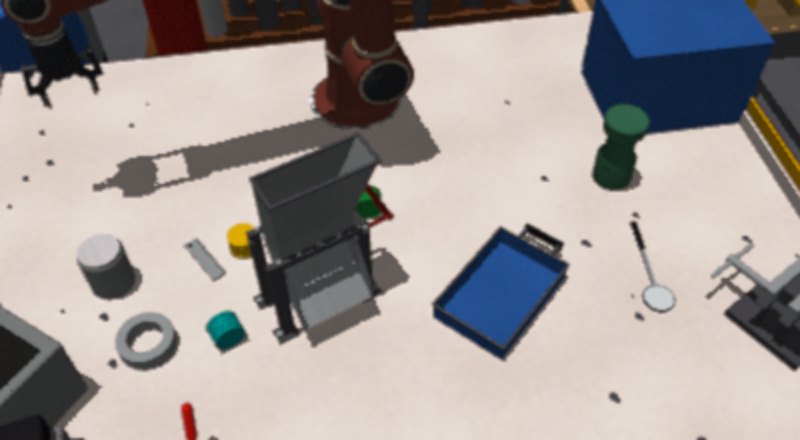

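View pics/t0c.png

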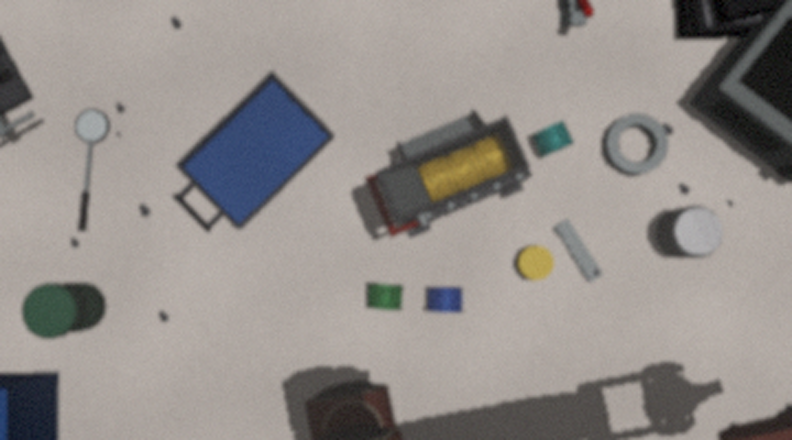

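View pics/top0.png

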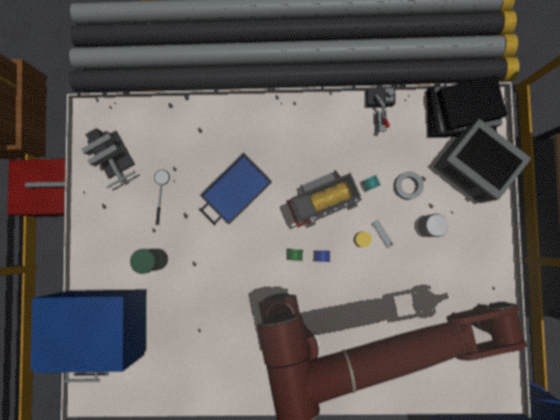

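```bash
cat > h.py <<'E'
import numpy as np, cv2
from scipy.spatial.transform import Rotation as R
from station import ctrl
def proj(p,X):
    W=np.array(p["world_from_camera"]);X=np.atleast_2d(X)
    c=(X-W[:3,3])@W[:3,:3]; K=p["camera_matrix"]
    return np.stack([K[0][0]*c[:,0]/-c[:,2]+K[0][2],K[1][1]*-c[:,1]/-c[:,2]+K[1][2]],1)
def ray(p,uv,z):
    K=p["camera_matrix"];W=np.array(p["world_from_camera"])
    d=W[:3,:3]@np.array([(uv[0]-K[0][2])/K[0][0],-(uv[1]-K[1][2])/K[1][1],-1])
    return W[:3,3]+d*(z-W[2,3])/d[2]
def crop(p,r0,r1,c0,c1,f,name,pts=None,step=10):
    im=cv2.cvtColor(p["img"],cv2.COLOR_RGB2BGR)[r0:r1,c0:c1]
    im=cv2.resize(im,None,fx=f,fy=f,interpolation=cv2.INTER_CUBIC)
    for c in range((c0//step+1)*step,c1,step):
        x=int((c-c0+.5)*f); cv2.line(im,(x,0),(x,6),(0,0,255),1); cv2.putText(im,str(c),(x-8,16),0,.33,(0,0,255))
    for r in range((r0//step+1)*step,r1,step):
        y=int((r-r0+.5)*f); cv2.line(im,(0,y),(6,y),(0,0,255),1); cv2.putText(im,str(r),(8,y+4),0,.33,(0,0,255))
    if pts is not None:
        for u,v in pts: cv2.drawMarker(im,(int((u-c0+.5)*f),int((v-r0+.5)*f)),(0,255,0),0,9,1)
    cv2.imwrite("pics/"+name,im)
E
python3 - <<'E'
from h import *
t=ctrl.get_image("top");s=ctrl.get_image("scene")
crop(t,140,240,190,375,4.3,"tA.png");crop(s,170,300,195,370,4.5,"sA.png")
E
```

```text
(no output)
```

View pics/tA.png

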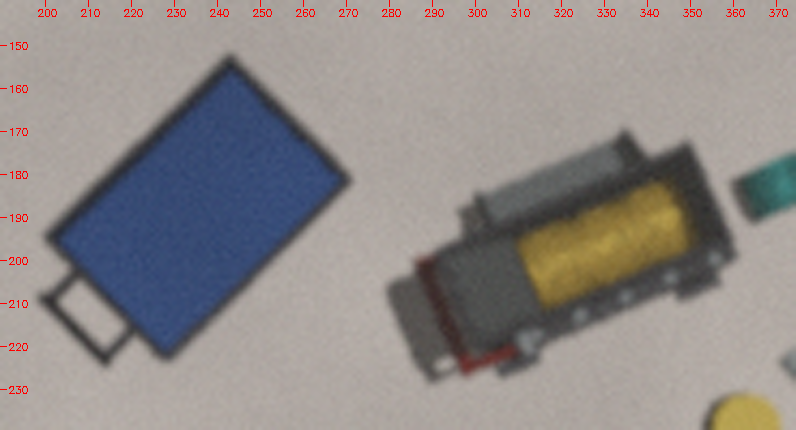

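View pics/sA.png

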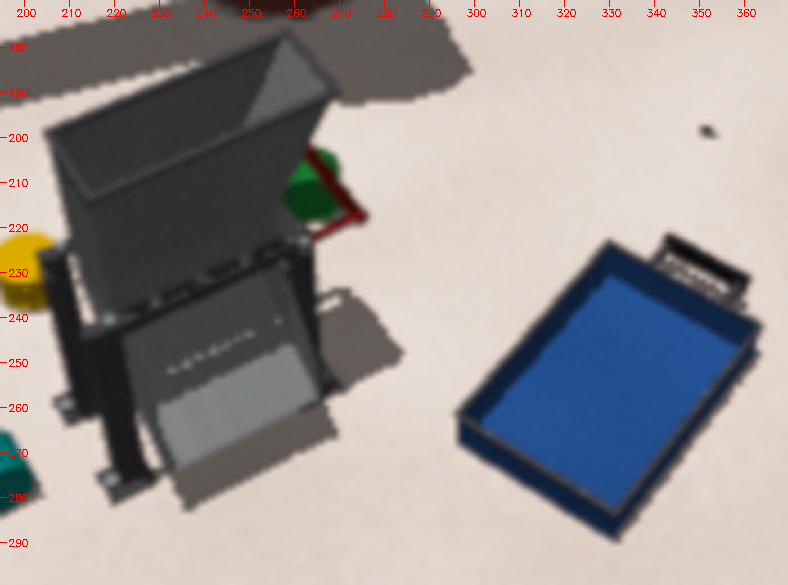

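```bash
cat > fit.py <<'E'
from h import *
from scipy.optimize import least_squares
def tf(q,P):
    P=np.array(P,float);c,s=np.cos(q[2]),np.sin(q[2])
    return np.stack([q[0]+c*P[:,0]-s*P[:,1],q[1]+s*P[:,0]+c*P[:,1],P[:,2]],1)
def fit(obs,x0):
    f=lambda q:np.concatenate([(proj(p,tf(q,P))-np.array(uv)).ravel() for p,P,uv in obs])
    r=least_squares(f,x0,loss='soft_l1',f_scale=1.5)
    return r.x,np.round(f(r.x).reshape(-1,2),1)
E
python3 - <<'E'
from fit import *
t=ctrl.get_image("top");s=ctrl.get_image("scene")
pc=[[-.12,.08,.045],[-.12,-.08,.045],[.12,.08,.045],[.12,-.08,.045]]
q,e=fit([(t,pc,[(200,194),(228,223),(242,152),(271,181)]),(s,pc,[(363,242),(329,223),(331,284),(296,261)])],[.5,.1,-.7])
print("pan",q.round(4),np.degrees(q[2]),e.tolist()); print("handle",tf(q,[[-.161,0,.033]]))
hs=[[-.131,-.039,.35],[-.131,.039,.35],[.074,-.039,.35],[.074,.039,.35],[-.07,.098,.064],[.07,.098,.064]]
ht=[[-.141,.053,.208],[-.141,-.053,.208],[.07,.098,.064],[-.07,.098,.064]]
hq,e=fit([(s,hs,[(258,177),(269,190),(205,198),(215,213),(268,258),(232,274)]),(t,ht,[(287,201),(297,225.5),(334,172),(300,186)])],[.45,-.1,-1.3])
print("hop",hq.round(4),np.degrees(hq[2]),e.tolist())
np.save("pan.npy",q);np.save("hop.npy",hq)
tgt=tf(hq,[[.01,.155,0],[-.151,.155,.033],[-.141,0,.208]]);print(tgt)
for n,w in [("lift_stub",.182),("mirror",0),("pitch_comb",0),("ring_gauge",.03),("spare_cap",.044)]:
    b=ctrl.boxes_of(t,n)[0]["position"];print(n,ray(t,(b[1],b[0]),w).round(3))
allp=[[x,y,z] for x in(-.114,.114) for y in(-.063,.063) for z in(0,)]+hs+ht
crop(s,170,300,195,370,4.5,"sB.png",np.vstack([proj(s,tf(hq,allp)),proj(s,tf(q,pc+[[-.161,.045,.044],[-.161,-.045,.044]]))]))
crop(t,140,240,190,375,4.3,"tB.png",np.vstack([proj(t,tf(hq,allp)),proj(t,tf(q,pc+[[-.161,.045,.044],[-.161,-.045,.044]]))]))
E
```

```text
pan [ 0.6468  0.2078 -0.8102] -46.42289179353445 [[0.3, 0.6], [0.2, 0.1], [1.4, 0.5], [0.4, -0.3], [0.9, -0.2], [0.9, 0.3], [0.4, -0.4], [0.1, 0.8]]
handle [[0.53580874 0.32444621 0.033     ]]
hop [ 0.5813 -0.1492 -1.2011] -68.82012211667308 [[1.0, -0.7], [0.9, -0.0], [0.3, 0.1], [-0.1, 0.1], [-2.5, -0.1], [0.5, -0.2], [0.4, -1.6], [1.7, 1.3], [-0.6, -0.0], [0.3, -0.5]]
[[ 0.72942195 -0.10254918  0.        ]
 [ 0.67125311  0.04757539  0.033     ]
 [ 0.53033622 -0.01775017  0.208     ]]
lift_stub [0.365 0.506 0.182]
mirror [0.361 0.569 0.   ]Traceback (most recent call last):
  File "<stdin>", line 13, in <module>
IndexError: list index out of range
```

Run:
```python
from fit import *
t=ctrl.get_image("top");s=ctrl.get_image("scene");q=np.load("pan.npy");hq=np.load("hop.npy")
pc=[[-.12,.08,.045],[-.12,-.08,.045],[.12,.08,.045],[.12,-.08,.045]]
allp=[[x,y,z] for x in(-.114,.114) for y in(-.063,.063) for z in(0,)]+[[-.131,-.039,.35],[-.131,.039,.35],[.074,-.039,.35],[.074,.039,.35],[-.07,.098,.064],[.07,.098,.064],[-.141,.053,.208],[-.141,-.053,.208]]
H=[[-.161,.045,.044],[-.161,-.045,.044]]
crop(s,170,300,195,370,4.5,"sB.png",np.vstack([proj(s,tf(hq,allp)),proj(s,tf(q,pc+H))]))
crop(t,140,240,190,375,4.3,"tB.png",np.vstack([proj(t,tf(hq,allp)),proj(t,tf(q,pc+H))]))
```

```text
(no output)
```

View pics/sB.png

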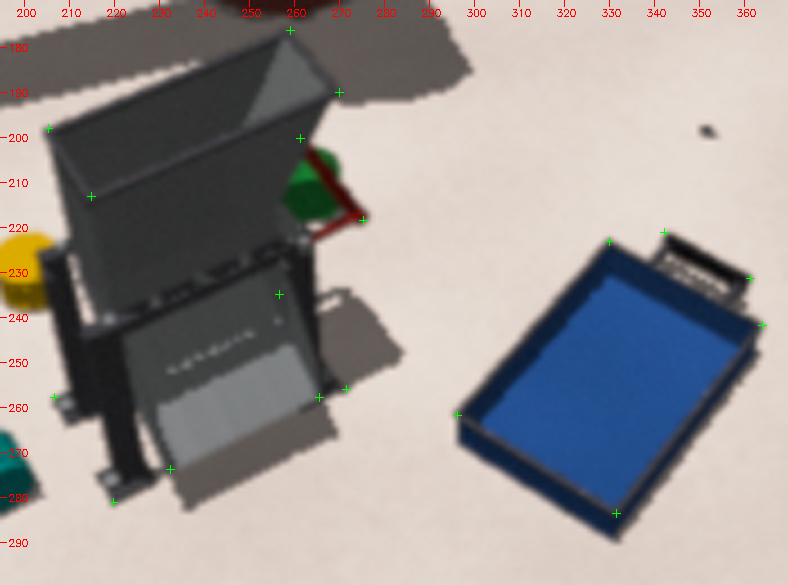

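View pics/tB.png

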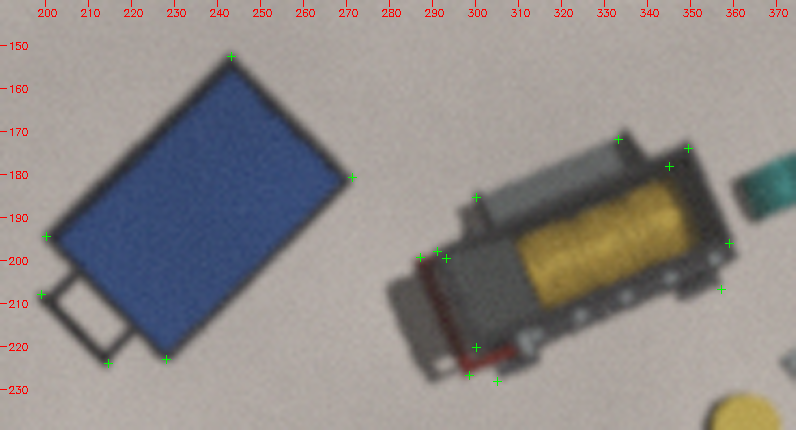

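```bash
cat > rel.py <<'E'
from fit import *
def cur():
    o=ctrl.get_obs();return np.array(o["tool_pos"]),R.from_rotvec(o["tool_rot"]),o
def down(yaw):  # tool y down, tool z at heading yaw
    y=np.array([0,0,-1.]);z=np.array([np.cos(yaw),np.sin(yaw),0]);x=np.cross(y,z)
    return R.from_matrix(np.stack([x,y,z],1))
def rel(pos,rot,show=True):
    p,r,o=cur()
    d=r.inv().apply(np.array(pos)-p);w=(r.inv()*rot).as_rotvec(degrees=True)
    if show: print("shift",d.round(4).tolist(),"turn",w.round(2).tolist())
    return d,w
E
python3 - <<'E'
from rel import *
p,r,o=cur();print(r.as_matrix().round(3))
z=r.as_matrix()[:,2];print("heading z",np.degrees(np.arctan2(z[1],z[0])))
t=ctrl.get_image("top")
for n,uv in [("green",(294,254)),("blue",(321,256)),("turq",(371,183))]:
    w=ray(t,uv,.03);print(n,w.round(3)); c,s=np.cos(-1.2011),np.sin(-1.2011);d=w[:2]-np.load("hop.npy")[:2];print(" in hopper",(c*d[0]+s*d[1]).round(3),(-s*d[0]+c*d[1]).round(3))
for a in [-46.4,133.6]:
  for k in (0,180): pass
E
```

```text
[[-0.955  0.     0.297]
 [-0.297 -0.    -0.955]
 [-0.    -1.     0.   ]]
heading z -72.71038204573226
green [ 0.379 -0.018  0.03 ]
 in hopper -0.195 -0.141
blue [ 0.37  -0.125  0.03 ]
 in hopper -0.099 -0.188
turq [ 0.656 -0.331  0.03 ]
 in hopper 0.196 0.004
```

Request:
arm_command(steps=[[[0, -0.22, 0], [0, 0, 0], 1], [[0, -0.22, 0], [0, 0, 0], 1], [[0, -0.22, 0], [0, 0, 0], 1], [[0, -0.22, 0], [0, 0, 0], 1], [[0, -0.22, 0], [0, 0, 0], 1]])

```text
t: 2.75
tool_pos: [0.1859, -0.5973, 0.4588]
tool_rot: [-0.313, 2.049, -2.069]
contact_force: [-0.3, 0.4, 0.6]
opening: 0.0854
```

Run:
```python
from rel import *
rel([.536,.324,.459],down(np.radians(-46.4)))
print(np.round(ctrl.get_obs()["q"],4))
```

```text
shift [-0.6081, -0.0085, -0.7756] turn [-0.53, -26.31, 0.19]
[-1.3879  0.0129  1.2822 -0.      1.8367 -0.119 ]
```

Request:
arm_command(steps=[[[-0.608, -0.008, -0.775], [0, 0, 0], 1], [[-0.608, -0.008, -0.775], [0, -26.3, 0], 1], [[-0.608, -0.008, -0.775], [0, -26.3, 0], 1], [[-0.608, -0.008, -0.775], [0, -26.3, 0], 1], [[-0.608, -0.008, -0.775], [0, -26.3, 0], 1]])

```text
t: 3.25
tool_pos: [0.275, -0.3612, 0.4532]
tool_rot: [-0.714, 1.766, -1.785]
contact_force: [1.0, 0.3, 0.4]
opening: 0.0854
```

Run:
```python
from rel import *
rel([.536,.324,.459],down(np.radians(-46.4)))
print(np.round(ctrl.get_obs()["q"],4),np.round(ctrl.get_obs()["tool_pos"],4))
```

```text
shift [-0.6621, -0.0121, -0.3149] turn [-0.5, 0.11, 0.3]
[-1.0827 -0.3943  1.6451 -0.0029  1.8809 -0.2756] [ 0.275  -0.3612  0.4532]
```

Request:
arm_command(steps=[[[-0.66, -0.012, -0.315], [0, 0, 0], 1], [[-0.66, -0.012, -0.315], [0, 0, 0], 1], [[-0.66, -0.012, -0.315], [0, 0, 0], 1], [[-0.66, -0.012, -0.315], [0, 0, 0], 1], [[-0.66, -0.012, -0.315], [0, 0, 0], 1]])

```text
t: 3.75
tool_pos: [0.3633, -0.1273, 0.4555]
tool_rot: [-0.712, 1.765, -1.786]
contact_force: [1.1, -0.1, 0.8]
opening: 0.0854
```

Run:
```python
from rel import *
rel([.536,.324,.459],down(np.radians(-46.4)))
print(np.round(ctrl.get_obs()["q"],4),np.round(ctrl.get_obs()["tool_pos"],4))
```

```text
shift [-0.4366, -0.0077, -0.2071] turn [-0.59, 0.07, 0.27]
[-0.5256 -0.56    1.7536 -0.008   1.9395  0.2801] [ 0.3633 -0.1273  0.4555]
```

Request:
arm_command(steps=[[[-0.436, -0.008, -0.207], [0, 0, 0], 1], [[-0.436, -0.008, -0.207], [0, 0, 0], 1], [[-0.436, -0.008, -0.207], [0, 0, 0], 1], [[-0.436, -0.008, -0.207], [0, 0, 0], 1], [[-0.436, -0.008, -0.207], [0, 0, 0], 1]])

```text
t: 4.25
tool_pos: [0.4523, 0.1066, 0.4577]
tool_rot: [-0.711, 1.763, -1.786]
contact_force: [0.6, -2.0, -0.1]
opening: 0.0856
```

Run:
```python
from rel import *
rel([.536,.324,.459],down(np.radians(-46.4)))
rel([.536,.324,.2],down(np.radians(-46.4)))
print(np.round(ctrl.get_obs()["q"],4),np.round(ctrl.get_obs()["tool_pos"],4))
```

```text
shift [-0.2107, -0.0033, -0.0993] turn [-0.65, 0.1, 0.22]
shift [-0.2117, 0.2557, -0.1023] turn [-0.65, 0.1, 0.22]
[ 0.078  -0.3621  1.6139 -0.0118  1.8856  0.8823] [0.4523 0.1066 0.4577]
```

Past the hopper; descend diagonally to above the handle with the wrist camera.

Request:
arm_command(steps=[[[-0.211, 0.09, -0.102], [-0.6, 0, 0.2], 0.6], [[-0.211, 0.256, -0.102], [-0.6, 0, 0.2], 0.5], [[-0.211, 0.256, -0.102], [-0.6, 0, 0.2], 0.5], [[-0.211, 0.256, -0.102], [-0.6, 0, 0.2], 0.5], [[-0.211, 0.256, -0.102], [-0.6, 0, 0.2], 0.5]])

```text
t: 4.75
tool_pos: [0.5128, 0.2646, 0.2804]
tool_rot: [-0.711, 1.773, -1.775]
contact_force: [1.2, -0.3, 1.6]
opening: 0.0428
```

Request:
arm_command(steps=[[[0, 0.08, 0], [0, 0, 0], 0.4], [[0, 0.08, 0], [0, 0, 0], 0.4], [[0, 0.08, 0], [0, 0, 0], 0.4]])

```text
t: 5.05
tool_pos: [0.5093, 0.2636, 0.1937]
tool_rot: [-0.725, 1.777, -1.778]
contact_force: [-0.5, -0.9, -1.3]
opening: 0.0339
```

Run:
```python
from rel import *
o=ctrl.get_obs();print(np.round(o["q"],4),np.round(o["tool_pos"],4),o["opening"])
w=ctrl.get_image("wrist");q=np.load("pan.npy")
H=[[-.166,.045,.044],[-.166,-.045,.044],[-.156,.045,.044],[-.156,-.045,.044],[-.12,.08,.045],[-.12,-.08,.045]]
P=proj(w,tf(q,H));print(P.round())
crop(w,0,420,0,560,1.4,"w1.png",P,50)
```

```text
[ 3.4840e-01 -3.5800e-02  1.7654e+00 -1.1000e-03  1.4232e+00  1.1556e+00] [0.5093 0.2636 0.1937] 0.03388614215598703
[[239.  61.]
 [242. 175.]
 [252.  61.]
 [254. 175.]
 [299.  10.]
 [295. 215.]]
```

View pics/w1.png

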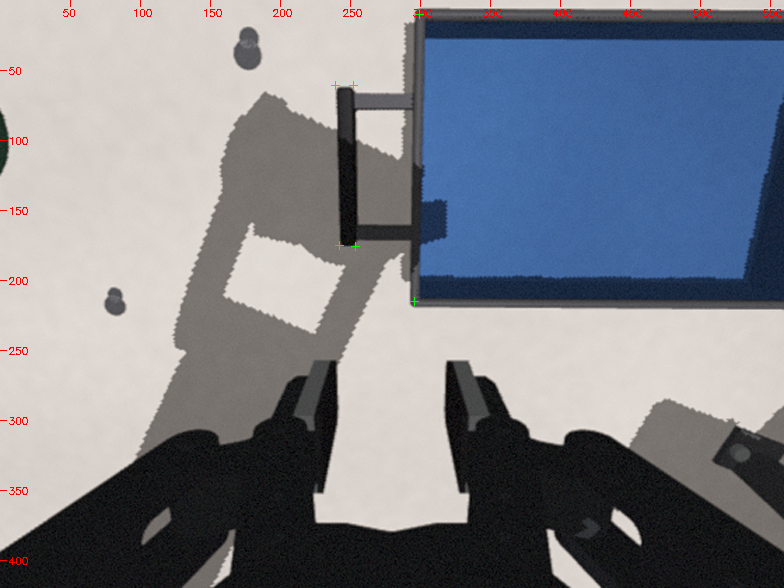

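Run:
```python
from rel import *
w=ctrl.get_image("wrist")
a=ray(w,(246.5,63),.044);b=ray(w,(248.5,175),.044);m=(a+b)/2;print(a,b,m,np.degrees(np.arctan2(*(a-b)[1::-1]))-90)
rel([m[0],m[1],.07],down(np.radians(-46.6)))
```

```text
[0.57088543 0.35514811 0.044     ] [0.50582418 0.29377976 0.044     ] [0.53835481 0.32446394 0.044     ] -46.67308669685986
shift [-0.0597, 0.131, -0.0259] turn [-0.07, 0.33, -0.01]
```

Request:
arm_command(steps=[[[-0.06, 0.03, -0.026], [0, 0.3, 0], 0.4], [[-0.06, 0.08, -0.026], [0, 0.3, 0], 0.4], [[-0.06, 0.12, -0.026], [0, 0.3, 0], 0.4], [[-0.06, 0.12, -0.026], [0, 0.3, 0], 0.4], [[-0.06, 0.12, -0.026], [0, 0.3, 0], 0.4]])

```text
t: 5.65
tool_pos: [0.5396, 0.325, 0.083]
tool_rot: [-0.705, 1.776, -1.778]
contact_force: [0.2, -0.4, 1.1]
opening: 0.0338
```

Run:
```python
from rel import *
m=[.5384,.3245]
rel([m[0],m[1],.013],down(np.radians(-46.6)))
w=ctrl.get_image("wrist");crop(w,0,420,0,560,1.4,"w2.png",None,50)
```

```text
shift [0.0013, 0.07, -0.0006] turn [-0.1, 0.01, -0.1]
```

View pics/w2.png

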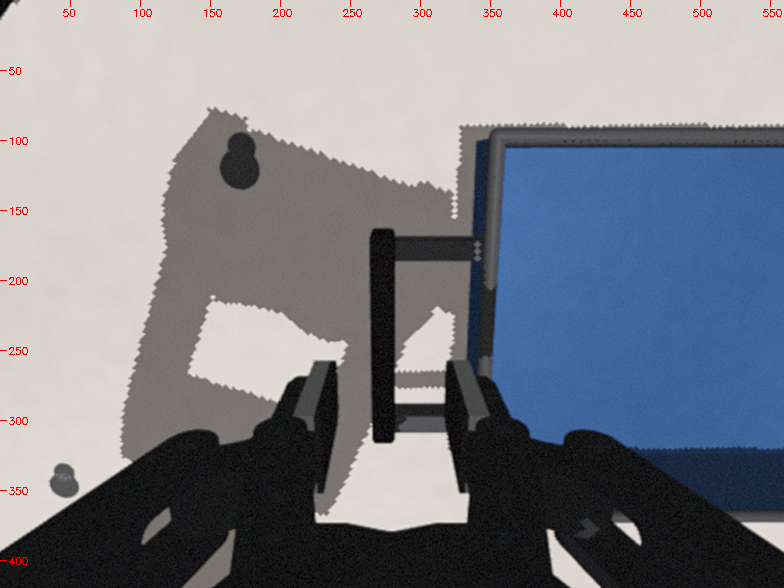

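Request:
arm_command(steps=[[[0, 0.035, 0], [0, 0, 0], 0.4], [[0, 0.07, 0], [0, 0, 0], 0.4], [[0, 0.07, 0], [0, 0, 0], 0.4], [[0, 0.07, 0], [0, 0, 0], 0.4]])

```text
t: 6.1
tool_pos: [0.5431, 0.326, 0.0184]
tool_rot: [-0.696, 1.775, -1.776]
contact_force: [-0.4, 0.4, 1.1]
opening: 0.0343
```

Request:
arm_command(steps=[[[0, 0, 0], [0, 0, 0], 0], [[0, 0, 0], [0, 0, 0], 0], [[0, 0, 0], [0, 0, 0], 0], [[0, 0, 0], [0, 0, 0], 0], [[0, 0, 0], [0, 0, 0], 0]], force=90)

```text
t: 6.6
tool_pos: [0.5454, 0.3278, 0.023]
tool_rot: [-0.69, 1.775, -1.773]
contact_force: [-3.3, 0.6, 8.2]
opening: 0.0082
```

Run:
```python
from rel import *
w=ctrl.get_image("wrist");crop(w,0,420,0,560,1.4,"w3.png",None,50)
t=ctrl.get_image("top");crop(t,140,240,190,375,4.3,"tC.png");s=ctrl.get_image("scene");crop(s,100,330,120,480,2.2,"sC.png")
p,r,o=cur();print(p,o["opening"],np.round(o["q"],3));z=r.as_matrix();print(z.round(3))
```

```text
[0.54537038 0.32779307 0.02302529] 0.008225459970774117 [0.424 0.276 1.734 0.    1.116 1.238]
[[-0.727  0.015  0.686]
 [-0.686  0.007 -0.727]
 [-0.015 -1.     0.005]]
```

View pics/w3.png

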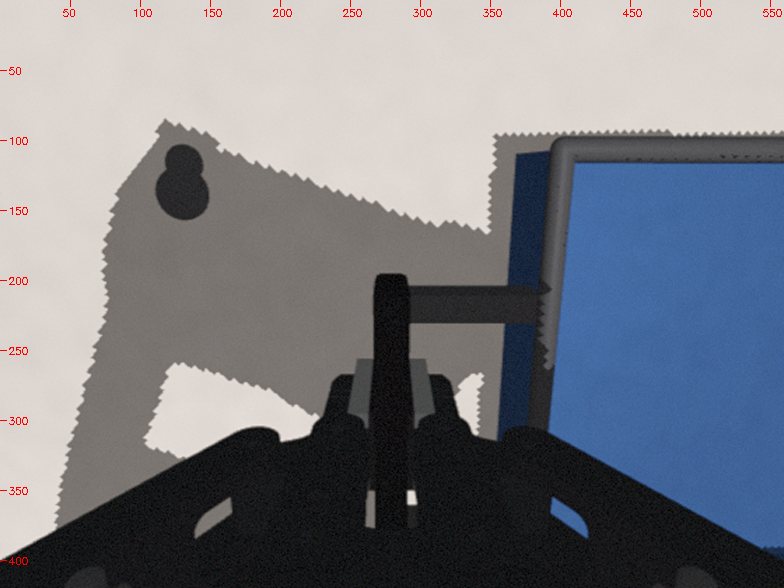

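View pics/sC.png

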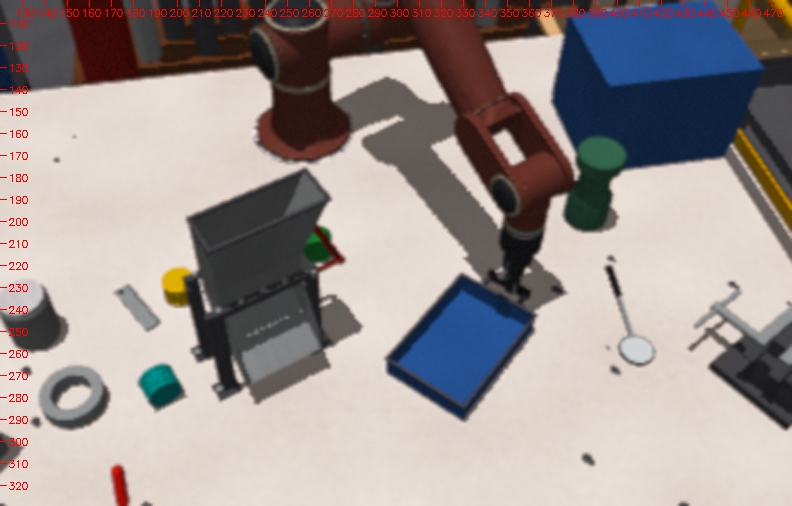

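Run:
```python
import numpy as np
from scipy.optimize import least_squares
D=[(.053,1.614,1.476,np.hypot(.186,.5965),.2305),(.0129,1.2822,1.8367,np.hypot(.1859,.5973),.4588),(-.3943,1.6451,1.8809,np.hypot(.275,.3612),.4532),(-.56,1.7536,1.9395,np.hypot(.3633,.1273),.4555),(-.3621,1.6139,1.8856,np.hypot(.4523,.1066),.4577),(-.0358,1.7654,1.4232,np.hypot(.5093,.2636),.1937),(.276,1.734,1.116,np.hypot(.5454,.3278),.0230)]
def f(p):
    a,h,L1,L2,e=p;Lt=0;o=[]
    for q2,q3,q5,r,z in D:
        s=q2+q3
        o+=[a+L1*np.sin(q2)+L2*np.sin(s)-e*np.cos(s)-r, h+L1*np.cos(q2)+L2*np.cos(s)+e*np.sin(s)-z]
    return o
r=least_squares(f,[.1,.2,.4,.4,0]);print(r.x.round(3),np.abs(r.fun).max())
```

```text
[ 0.007 -0.038  0.426  0.609 -0.098] 0.004253096152413538
```

Run:
```python
from rel import *
s=ctrl.get_image("scene");crop(s,95,240,240,420,4.4,"sD.png")
for z in np.arange(.15,.45,.05):
    print(round(z,2),proj(s,[[.5454,.3278,z]]).round(1))
```

```text
0.15 [[356.6 210.9]]
0.2 [[358.4 202.2]]
0.25 [[360.3 193.1]]
0.3 [[362.3 183.5]]
0.35 [[364.4 173.4]]
0.4 [[366.6 162.8]]
0.45 [[368.9 151.6]]
```

View pics/sD.png

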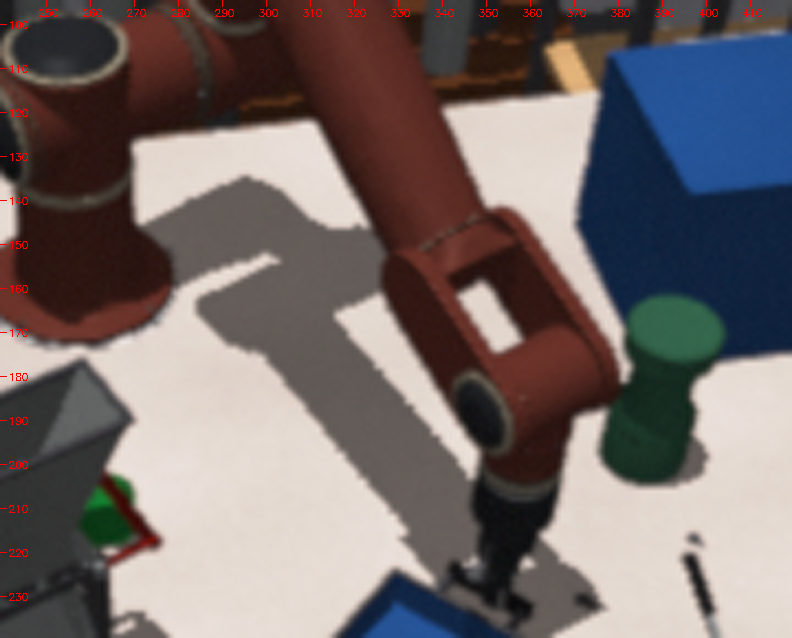

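Run:
```python
from rel import *
s=ctrl.get_image("scene")
l=np.array([-np.sin(.424),np.cos(.424),0]);f=np.array([np.cos(.424),np.sin(.424),0]);c0=np.array([.5454,.3278,0])
P=[]
for z in (.27,.29,.31):
  for k in(-.06,-.05,0,.05,.06):
    u=proj(s,[c0+[0,0,z]+k*l])[0];print(z,k,u.round(1))
for d in(0,.06,.12,.18,.24):
   for k in(-.055,.055): P.append(c0+[0,0,.29+d*np.tan(.44)]+k*l-d*f)
crop(s,95,240,240,420,4.4,"sE.png",proj(s,P))
```

```text
0.27 -0.06 [348.5 195.9]
0.27 -0.05 [350.6 194.8]
0.27 0 [361.1 189.3]
0.27 0.05 [371.3 184. ]
0.27 0.06 [373.3 182.9]
0.29 -0.06 [349.2 192.1]
0.29 -0.05 [351.3 191. ]
0.29 0 [361.9 185.5]
0.29 0.05 [372.2 180.1]
0.29 0.06 [374.2 179.1]
0.31 -0.06 [349.8 188.2]
0.31 -0.05 [352. 187.]
0.31 0 [362.7 181.5]
0.31 0.05 [373.1 176.2]
0.31 0.06 [375.2 175.1]
```

View pics/sE.png

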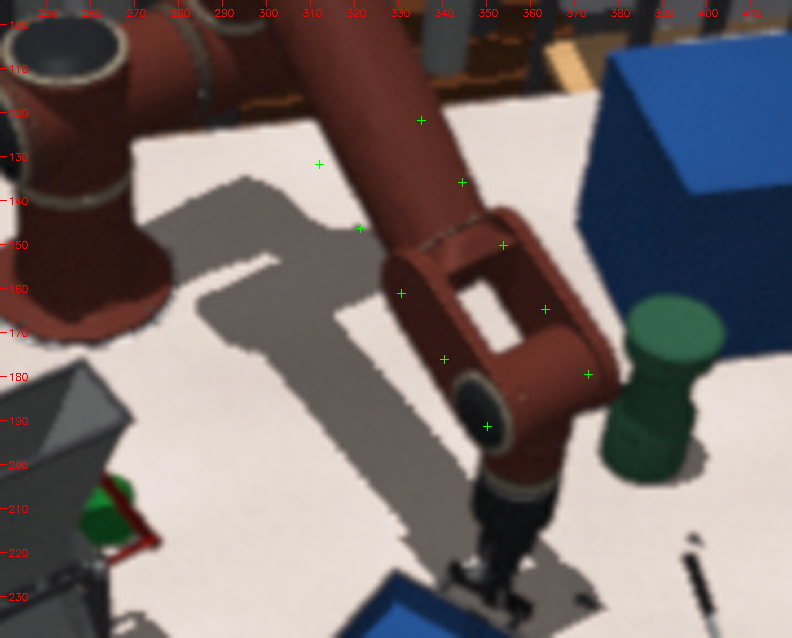

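Request:
arm_command(steps=[[[0, 0, 0], [0, 0, 0], 0.3], [[0, 0, 0], [0, 0, 0], 0.35], [[-0.018, 0.002, -0.001], [0, 0, 0], 0.35], [[-0.018, 0.002, -0.001], [0, 0, 0], 0.35], [[-0.018, 0.002, -0.001], [0, 0, 0], 0.35]])

```text
t: 7.35
tool_pos: [0.5579, 0.3408, 0.0215]
tool_rot: [-0.69, 1.774, -1.773]
contact_force: [0.0, -0.1, -0.5]
opening: 0.0299
```

Run:
```python
from rel import *
p,r,o=cur();print(p,o["opening"],o["contact_force"]);z=r.as_matrix();print(z.round(3))
w=ctrl.get_image("wrist");crop(w,0,420,0,560,1.4,"w4.png",None,50)
t=ctrl.get_image("top");crop(t,140,240,190,375,4.3,"tD.png")
```

```text
[0.55788174 0.34080278 0.02146637] 0.029869828192811435 [ 0.00328651 -0.1200518  -0.48898078]
[[-0.727  0.015  0.687]
 [-0.687  0.007 -0.727]
 [-0.015 -1.     0.005]]
```

View pics/w4.png

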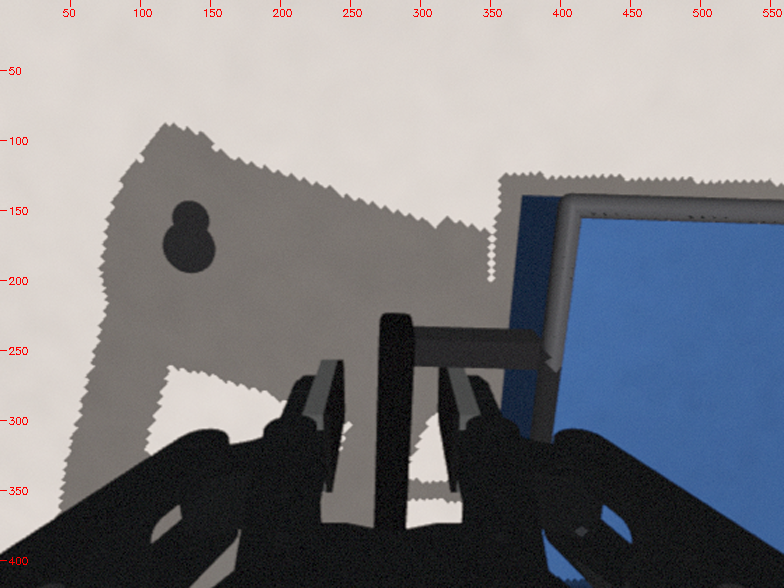

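Request:
arm_command(steps=[[[0, 0.006, 0], [0, 0, 0], 0.35], [[0, 0.006, 0], [0, 0, 0], 0], [[0, 0.006, 0], [0, 0, 0], 0], [[0, 0.006, 0], [0, 0, 0], 0], [[0, 0.006, 0], [0, 0, 0], 0]], force=90)

```text
t: 7.95
tool_pos: [0.5568, 0.3402, 0.0144]
tool_rot: [-0.692, 1.775, -1.774]
contact_force: [-1.1, -1.6, -2.5]
opening: 0.0085
```

Request:
arm_command(steps=[[[0, -0.003, 0], [0, 0, 0], 0], [[0, -0.003, 0], [0, 0, 0], 0]])

```text
t: 8.15
tool_pos: [0.5564, 0.3402, 0.0171]
tool_rot: [-0.692, 1.776, -1.773]
contact_force: [-0.0, 0.2, -5.0]
opening: 0.0086
```

Run:
```python
from rel import *
p,r,o=cur();print(p,o["opening"],o["contact_force"]);z=r.as_matrix();print(z.round(3))
t=ctrl.get_image("top");crop(t,140,240,190,375,4.3,"tE.png")
```

```text
[0.55641183 0.34021292 0.01710424] 0.008636197245057892 [-0.04294267  0.19237979 -5.02020021]
[[-0.727  0.012  0.686]
 [-0.686  0.006 -0.727]
 [-0.013 -1.     0.004]]
```

View pics/tE.png

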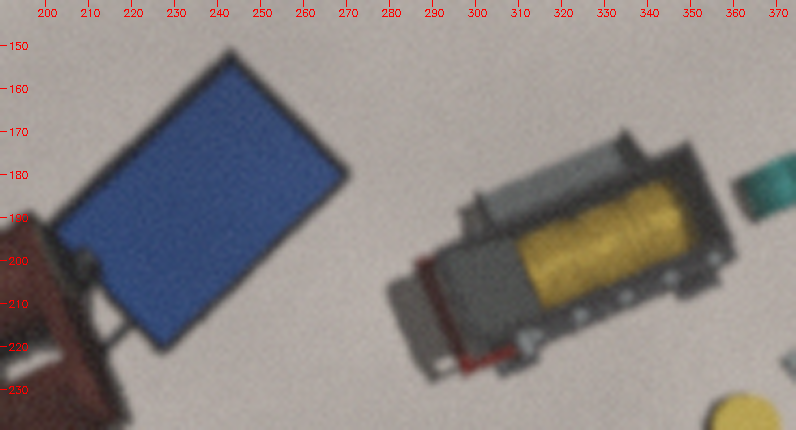

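```bash
cat > plan.py <<'E'
from rel import *
hq=np.load("hop.npy");g=np.load("g.npy") # g: tcp offset in pan frame (x,y), yaw diff
def panpose(px,py,dyaw=0):
    c=tf(hq,[[px,py,0]])[0];return np.array([c[0],c[1],hq[2]+dyaw])
def go(px,py,z,dyaw=0):
    q=panpose(px,py,dyaw);t=tf(q,[[g[0],g[1],z]])[0];print(px,py,"tcp",t.round(3),end=" ");return rel(t,down(q[2]+g[2]))
E
python3 - <<'E'
from rel import *
t=ctrl.get_image("top");hq=np.load("hop.npy")
q,e=fit([(t,[[.12,.08,.045],[.12,-.08,.045],[-.12,-.08,.046]],[(242.5,151),(271,180),(227.5,221.5)])],np.load("pan.npy"));print(q,np.degrees(q[2]),e.tolist())
p,r,o=cur();z=r.as_matrix()[:,2];h=np.arctan2(z[1],z[0])
d=p[:2]-q[:2];c,s=np.cos(q[2]),np.sin(q[2]);g=[c*d[0]+s*d[1],-s*d[0]+c*d[1],h-q[2]];print("g",g)
np.save("g.npy",g)
c,s=np.cos(hq[2]),np.sin(hq[2])
for X in tf(q,[[0,0,0],[.12,.08,0],[.12,-.08,0],[-.12,-.08,0]]):
    d=X[:2]-hq[:2];print("hop frame",round(c*d[0]+s*d[1],3),round(-s*d[0]+c*d[1],3))
from plan import *
go(-.02,.24,.017);go(-.02,.155,.017)
E
```

```text
[ 0.65214982  0.21030573 -0.81420281] -46.650384950933514 [[0.4, 0.3], [-0.2, -0.5], [-0.1, 0.2]]
g [np.float64(-0.16017976839898015), np.float64(0.019537462624307306), np.float64(-0.0003532444957370373)]
hop frame -0.31 0.196
hop frame -0.229 0.315
hop frame -0.168 0.167
hop frame -0.391 0.077
-0.02 0.24 tcp [0.758 0.113 0.017] shift [0.0094, 0.001, 0.3041] turn [-0.07, 22.17, -0.76]
-0.02 0.155 tcp [0.679 0.082 0.017] shift [0.0882, -0.0001, 0.272] turn [-0.07, 22.17, -0.76]
```

Request:
arm_command(steps=[[[0, 0.001, 0.02], [0, 2, 0], 0], [[0.001, 0.001, 0.05], [0, 5, 0], 0], [[0.002, 0.001, 0.08], [0, 8, 0], 0], [[0.003, 0.001, 0.11], [0, 11, 0], 0], [[0.004, 0.001, 0.14], [0, 14, 0], 0]])

```text
t: 8.75
tool_pos: [0.6507, 0.2346, 0.0167]
tool_rot: [-0.489, 1.934, -1.927]
contact_force: [0.3, 1.6, -3.9]
opening: 0.0083
```

Run:
```python
from plan import *
go(-.02,.24,.017);o=ctrl.get_obs();print(o["contact_force"],o["wrist_torque"],o["opening"])
```

```text
-0.02 0.24 tcp [0.758 0.113 0.017] shift [-0.0343, 0.0002, 0.159] turn [0.03, 8.03, -0.8]
[ 0.25999137  1.64405061 -3.92929309] [0.37169751 0.17844329 0.08479112] 0.008277952535864108
```

Request:
arm_command(steps=[[[-0.007, 0, 0.03], [0, 2, 0], 0], [[-0.014, 0, 0.065], [0, 4, 0], 0], [[-0.021, 0, 0.1], [0, 6, 0], 0], [[-0.028, 0, 0.13], [0, 8, 0], 0], [[-0.034, 0, 0.159], [0, 8, 0], 0]])

```text
t: 9.25
tool_pos: [0.7589, 0.1107, 0.017]
tool_rot: [-0.361, 2.02, -2.011]
contact_force: [-1.0, 0.3, -3.2]
opening: 0.0086
```

Run:
```python
from plan import *
go(-.02,.24,.017);o=ctrl.get_obs();print(o["contact_force"],o["wrist_torque"],o["opening"],np.round(o["q"],3))
t=ctrl.get_image("top");crop(t,120,240,190,375,4.3,"tF.png");s=ctrl.get_image("scene");crop(s,130,310,180,400,3.6,"sF.png")
```

```text
-0.02 0.24 tcp [0.758 0.113 0.017] shift [-0.0, -0.0, -0.002] turn [0.12, -0.09, -0.78]
[-1.00570998  0.28228803 -3.22136198] [ 0.37246718  0.18363108 -0.08149553] 0.008574471045007647 [0.046 0.55  1.382 0.007 1.197 1.246]
```

View pics/tF.png

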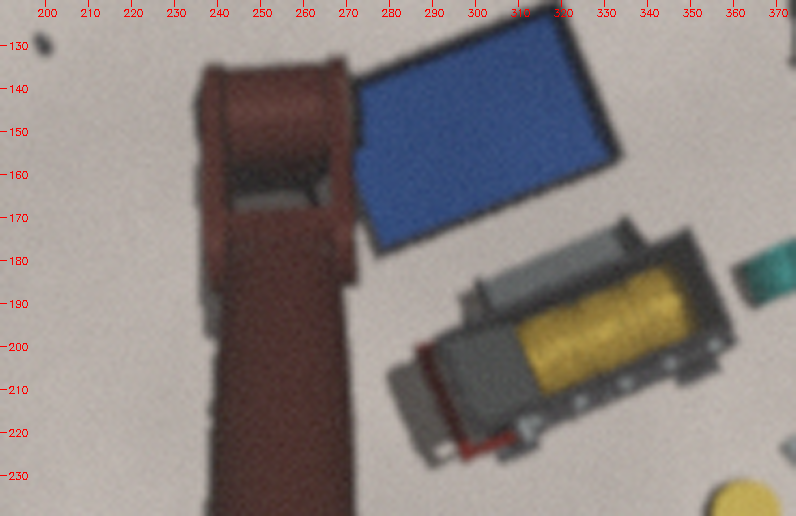

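View pics/sF.png

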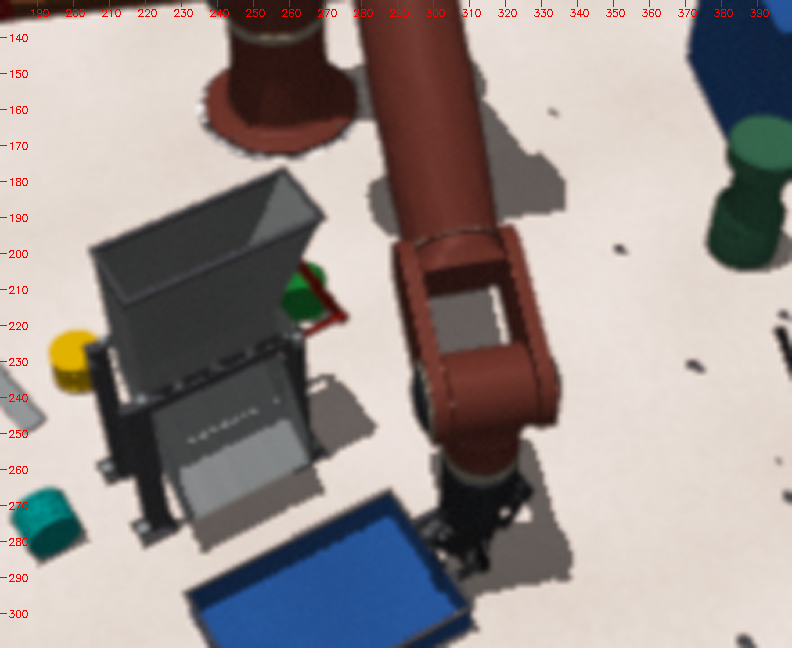

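Run:
```python
from plan import *
t=ctrl.get_image("top");s=ctrl.get_image("scene")
crop(t,110,190,260,345,7,"tG.png");crop(s,250,350,180,340,5,"sG.png")
```

```text
(no output)
```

View pics/tG.png

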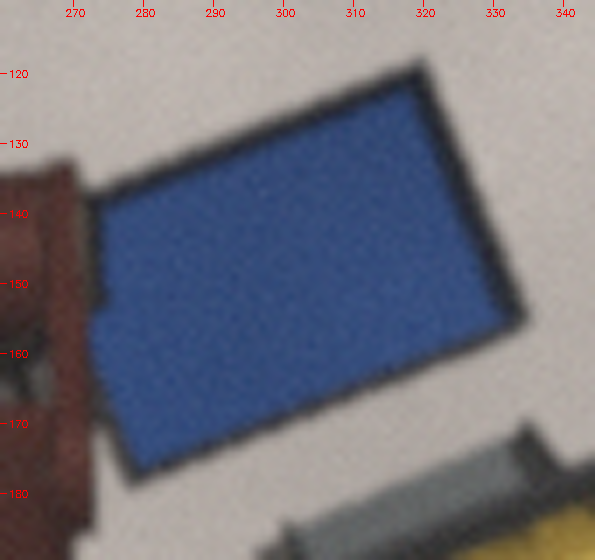

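View pics/sG.png

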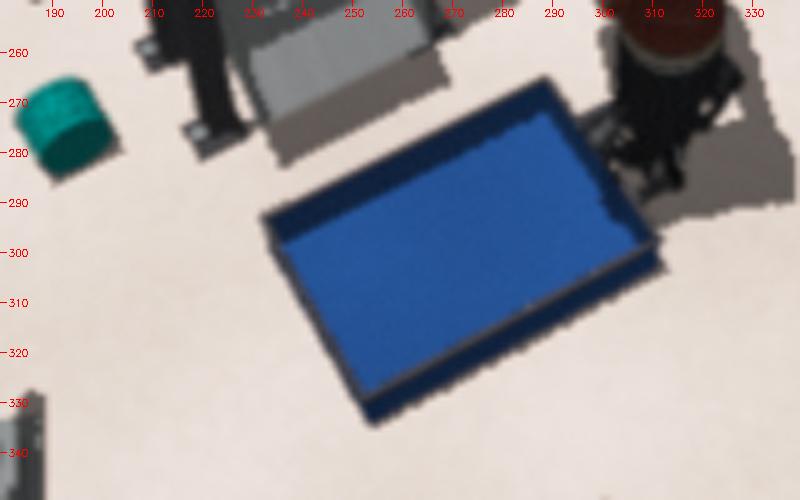

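```bash
cat > upd.py <<'E'
from plan import *
def upd(ob):
    q,e=fit(ob,panpose(-.02,.2));p,r,o=cur();z=r.as_matrix()[:,2];h=np.arctan2(z[1],z[0])
    d=p[:2]-q[:2];c,s=np.cos(q[2]),np.sin(q[2]);gg=[c*d[0]+s*d[1],-s*d[0]+c*d[1],h-q[2]]
    d=q[:2]-hq[:2];c,s=np.cos(hq[2]),np.sin(hq[2])
    print("pan in hopper",round(c*d[0]+s*d[1],4),round(-s*d[0]+c*d[1],4),"yaw",np.degrees(q[2]-hq[2]).round(2),"g",np.round(gg,4),e.tolist())
    return gg
E
python3 - <<'E'
from upd import *
t=ctrl.get_image("top");s=ctrl.get_image("scene")
a=[[.12,.08,.045],[.12,-.08,.045],[-.12,-.08,.048]]
b=[[-.12,-.08,.048],[-.12,.08,.048],[.12,.08,.045],[.12,-.08,.045]]
A=(t,a,[(319.6,118),(334.5,154.9),(278.5,179.1)]);B=(s,b,[(288.7,264.9),(310.9,297.5),(252.1,329.9),(232.5,292.7)])
upd([A]);upd([B]);gg=upd([A,B]);np.save("g.npy",gg)
import plan;plan.g=gg
plan.go(0,.2,.017);plan.go(0,.157,.017)
E
```

```text
pan in hopper -0.0168 0.24 yaw 0.43 g [-0.1633  0.0201 -0.0071] [[-0.7, 0.7], [0.2, 0.2], [0.5, -0.9]]
pan in hopper -0.0146 0.2404 yaw -0.64 g [-0.1658  0.0166  0.0115] [[0.2, 0.0], [0.7, -0.0], [-0.2, -0.5], [-0.7, 0.5]]
pan in hopper -0.0153 0.2406 yaw -0.31 g [-0.1651  0.0174  0.0057] [[-0.0, 0.7], [0.4, 0.3], [0.4, -1.4], [0.1, -0.1], [0.9, -0.3], [0.2, -0.5], [-0.6, 0.6]]
0 0.2 tcp [0.724 0.083 0.017] shift [0.0415, -0.0008, 0.0152] turn [0.08, -0.31, -0.75]
0 0.157 tcp [0.684 0.068 0.017] shift [0.0845, -0.0013, 0.0152] turn [0.08, -0.31, -0.75]
```

Request:
arm_command(steps=[[[0.012, 0, 0.004], [0, 0, 0], 0], [[0.024, 0, 0.008], [0, 0, 0], 0], [[0.036, 0, 0.012], [0, 0, 0], 0], [[0.048, 0, 0.015], [0, 0, 0], 0], [[0.05, 0, 0.015], [0, 0, 0], 0]])

```text
t: 10.05
tool_pos: [0.7151, 0.0802, 0.0161]
tool_rot: [-0.365, 2.018, -2.011]
contact_force: [1.3, -0.1, -2.9]
opening: 0.0079
```

Run:
```python
from plan import *
go(0,.157,.017);o=ctrl.get_obs();print(o["contact_force"],o["wrist_torque"],o["opening"],np.round(o["q"],3))
t=ctrl.get_image("top");crop(t,110,230,230,375,5,"tH.png");s=ctrl.get_image("scene");crop(s,160,320,180,350,4,"sH.png")
```

```text
0 0.157 tcp [0.684 0.068 0.017] shift [0.0333, -0.0013, 0.0005] turn [0.07, -0.29, -0.71]
[ 1.29724585 -0.08918832 -2.92088604] [ 0.15105795 -0.04423794  0.20503723] 0.007932610917960853 [0.006 0.456 1.514 0.006 1.16  1.204]
```

View pics/tH.png

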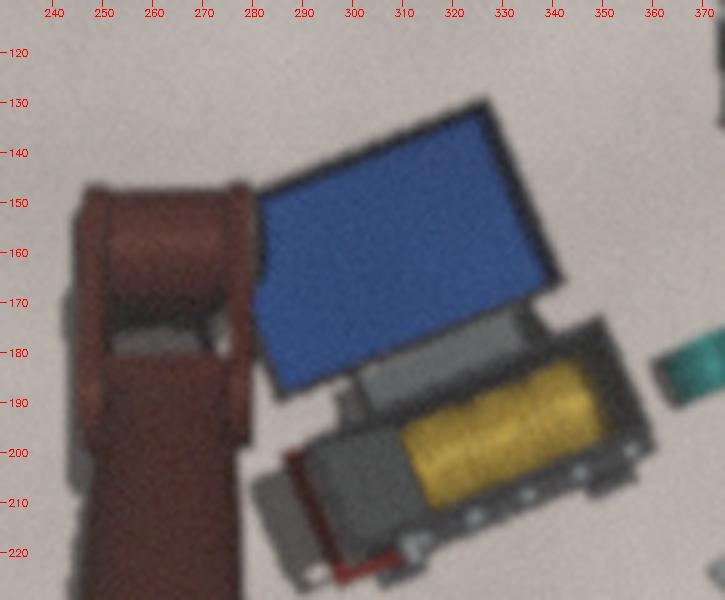

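View pics/sH.png

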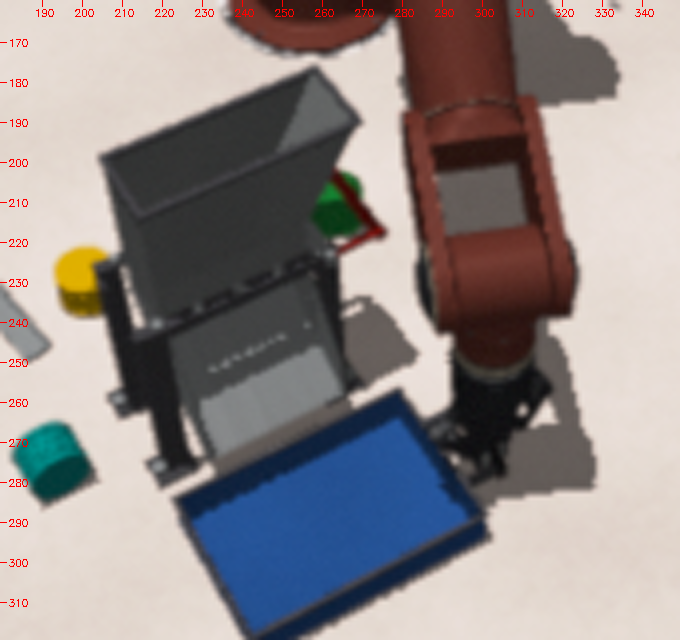

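Request:
arm_command(steps=[[[0.01, 0, 0], [0, 0, 0], 0], [[0.02, 0, 0], [0, 0, 0], 0], [[0.028, 0, 0], [0, 0, 0], 0], [[0.033, 0, 0], [0, 0, 0], 0], [[0.033, 0, 0], [0, 0, 0], 0]])

```text
t: 10.65
tool_pos: [0.6844, 0.0682, 0.0158]
tool_rot: [-0.364, 2.019, -2.011]
contact_force: [0.2, -0.3, -3.5]
opening: 0.0087
```

Run:
```python
from plan import *
go(0,.157,.017);o=ctrl.get_obs();print(o["contact_force"],o["wrist_torque"],o["opening"],np.round(o["q"],3))
t=ctrl.get_image("top");crop(t,110,230,230,375,5,"tI.png");s=ctrl.get_image("scene");crop(s,160,320,180,350,4,"sI.png")
```

```text
0 0.157 tcp [0.684 0.068 0.017] shift [0.0003, -0.0012, 0.0004] turn [0.08, -0.34, -0.72]
[ 0.21335379 -0.34543294 -3.48834909] [ 0.15549784 -0.02015986  0.15647809] 0.008671636482808226 [-0.011  0.392  1.6    0.007  1.139  1.188]
```

View pics/tI.png

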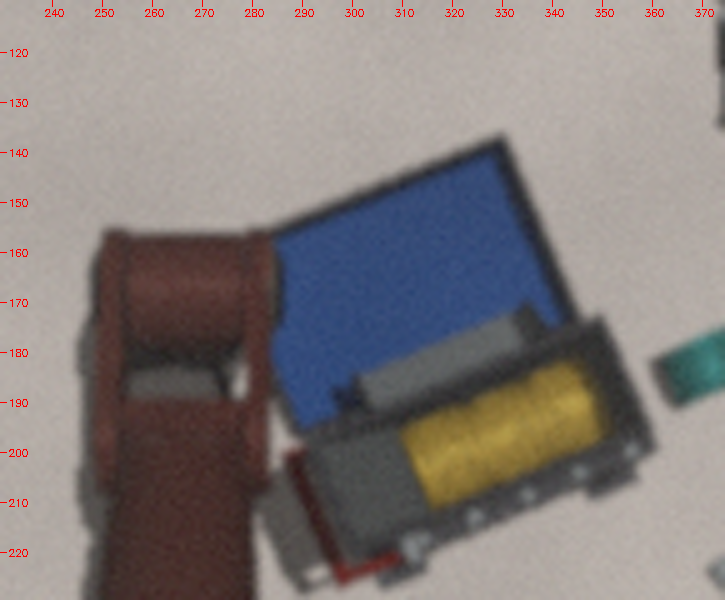

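View pics/sI.png

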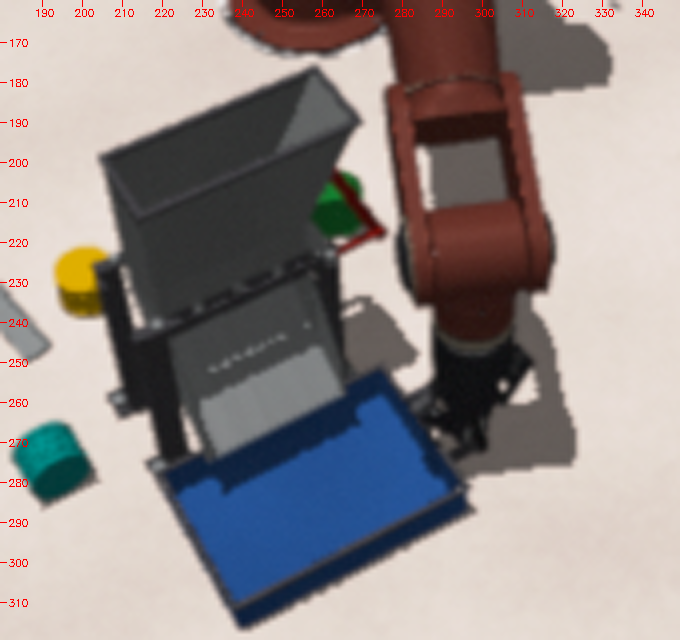

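Run:
```python
from upd import *
t=ctrl.get_image("top");s=ctrl.get_image("scene")
b=[[-.12,-.08,.048],[-.12,.08,.048],[.12,.08,.045],[.12,-.08,.045]]
A=(t,[[.12,.08,.045],[-.12,-.08,.048]],[(330.1,136.7),(289.5,195.5)]);B=(s,b,[(275,252),(296.2,281.5),(239.5,312.5),(220.2,279)])
upd([A]);upd([B]);gg=upd([A,B])
```

```text
pan in hopper -0.004 0.1578 yaw -0.44 g [-0.1615  0.0165  0.0074] [[0.2, -0.2], [-0.2, 0.2]]
pan in hopper -0.0031 0.1611 yaw 0.57 g [-0.1622  0.0161 -0.0103] [[0.1, -0.7], [0.9, 0.1], [-0.3, 0.3], [-0.6, 0.0]]
pan in hopper -0.0034 0.16 yaw 0.26 g [-0.162   0.0163 -0.0048] [[-0.3, -1.0], [0.2, -0.1], [0.2, -0.9], [0.9, 0.0], [-0.6, -0.0], [-0.7, -0.4]]
```

Request:
arm_command(steps=[[[0.001, 0, 0.003], [0, 0, 0], 0], [[0.002, 0, 0.006], [0, 0, 0], 0], [[0.003, 0.001, 0.009], [0, 0, 0], 0], [[0.003, 0.003, 0.009], [0, 0, 0], 0], [[0.003, 0.003, 0.009], [0, 0, 0], 0]])

```text
t: 11.35
tool_pos: [0.6863, 0.0583, 0.0143]
tool_rot: [-0.363, 2.018, -2.012]
contact_force: [-3.3, -0.1, 5.1]
opening: 0.0086
```

Request:
arm_command(steps=[[[0, 0, 0], [0, 0, 0], 0.2], [[0, 0, 0], [0, 0, 0], 0.35], [[0, 0, 0], [0, 0, 0], 0.35], [[0, 0, 0], [0, 0, 0], 0.35]])

```text
t: 11.75
tool_pos: [0.6864, 0.0583, 0.0143]
tool_rot: [-0.363, 2.017, -2.012]
contact_force: [-0.0, 0.7, 0.6]
opening: 0.0301
```

Run:
```python
from rel import *
p,r,o=cur();print(p,o["contact_force"],o["opening"],np.round(o["q"],3),r.as_matrix().round(3))
w=ctrl.get_image("wrist");crop(w,0,420,0,560,1.4,"w5.png",None,50)
```

```text
[0.68638971 0.05826026 0.01426172] [-0.04315783  0.67964228  0.64794589] 0.030120508398884034 [-0.025  0.396  1.598  0.006  1.136  1.174] [[-0.933  0.012  0.361]
 [-0.361  0.005 -0.933]
 [-0.013 -1.    -0.   ]]
```

View pics/w5.png

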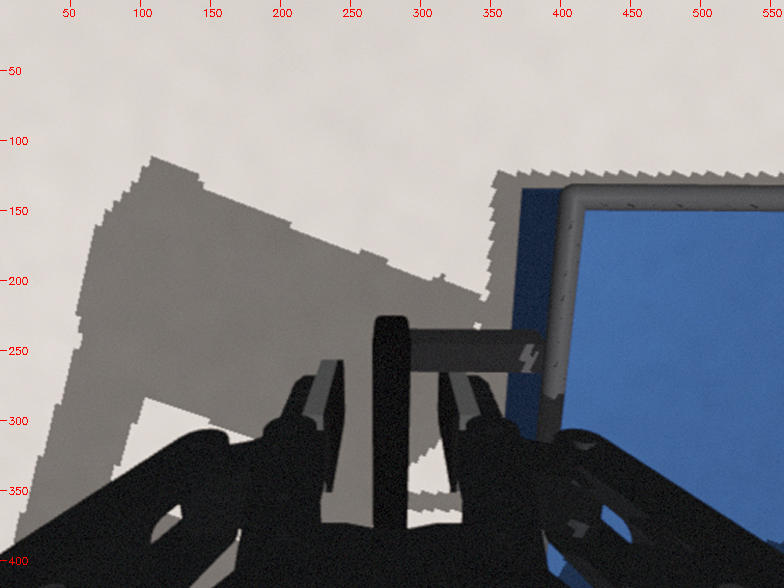

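Request:
arm_command(steps=[[[0, -0.03, 0], [0, 0, 0], 0.35], [[0, -0.07, 0], [0, 0, 0], 0.35], [[0, -0.11, -0.03], [0, 0, 0], 0.35], [[0, -0.16, -0.06], [0, 0, 0], 0.35], [[0, -0.2, -0.1], [0, 0, 0], 0.35]])

```text
t: 12.3
tool_pos: [0.6518, 0.1413, 0.2061]
tool_rot: [-0.359, 2.017, -2.013]
contact_force: [0.7, 0.5, -0.3]
opening: 0.0299
```

Run:
```python
from rel import *
p,r,o=cur();print(p,np.round(o["q"],3))
t=ctrl.get_image("top");crop(t,110,230,230,375,5,"tJ.png");s=ctrl.get_image("scene");crop(s,160,320,180,350,4,"sJ.png")
w=ctrl.get_image("wrist");crop(w,0,420,0,560,1.4,"w6.png",None,50)
```

```text
[0.65180602 0.14132835 0.20613508] [0.101 0.156 1.544 0.003 1.427 1.304]
```

View pics/tJ.png

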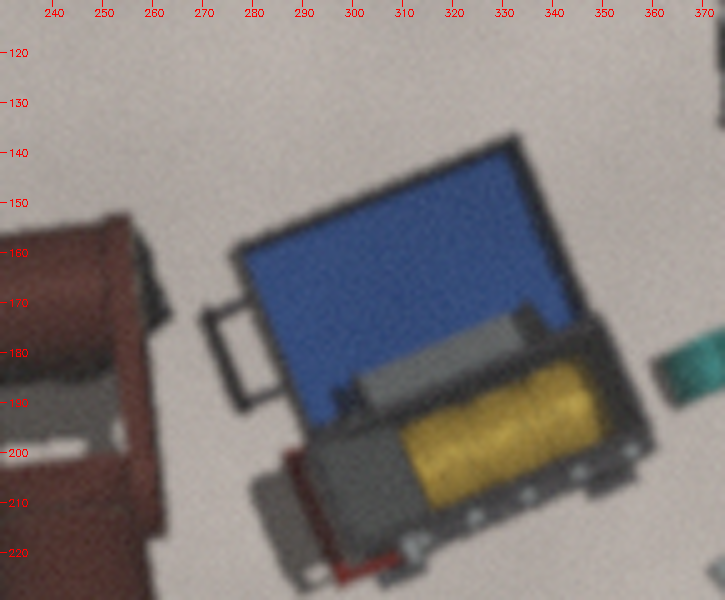

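View pics/sJ.png

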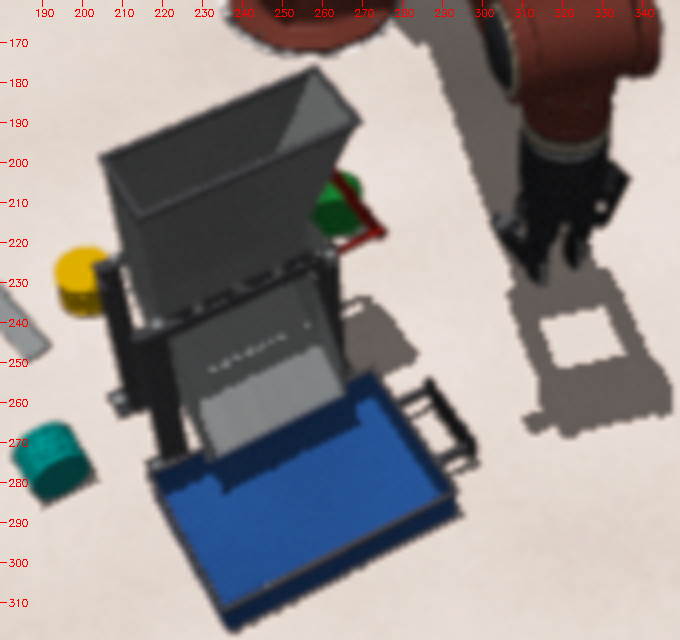

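View pics/w6.png

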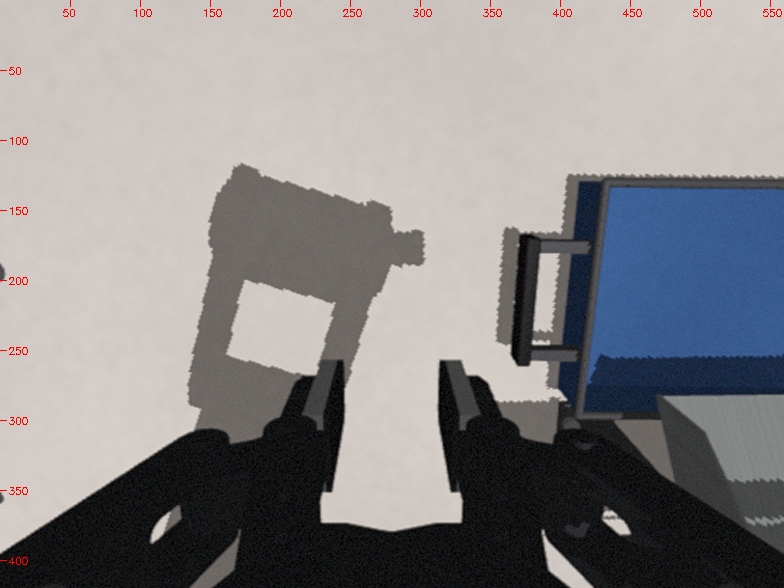

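Run:
```python
from upd import *
t=ctrl.get_image("top");s=ctrl.get_image("scene")
b=[[.12,-.08,.045],[.12,.08,.045],[-.12,.08,.045],[-.12,-.08,.045]]
A=(t,[[-.12,.08,.045],[.12,.08,.045]],[(276.9,159.9),(332.5,137.1)]);B=(s,b,[(217.5,278.3),(237.5,312),(294,281.5),(273,252.5)])
upd([A]);upd([B]);gg=upd([A,B])
# gate approach
hx=np.array([np.cos(hq[2]),np.sin(hq[2]),0]);hy=np.array([-hx[1],hx[0],0]);zz=np.array([0,0,1.])
def tool(th):
    th=np.radians(th);y=np.sin(th)*hx-np.cos(th)*zz;z=np.cos(th)*hx+np.sin(th)*zz
    return R.from_matrix(np.stack([np.cross(y,z),y,z],1))
bar=tf(hq,[[-.141,0,.208]])[0]
for th in(30,35):
  T=tool(th);y=T.as_matrix()[:,1]
  tcp=bar+.017*y; pre=bar-.10*y
  print(th,"bar",bar.round(3),"tcp",tcp.round(3),"pre",pre.round(3),"wrist",(bar-.26*y).round(3));rel(pre,T)
```

```text
pan in hopper 0.004 0.151 yaw 0.06 g [-0.2495  0.0195 -0.0013] [[-0.0, 0.0], [0.0, -0.0]]
pan in hopper 0.0031 0.1552 yaw 0.53 g [-0.2485  0.0173 -0.0096] [[-0.1, 0.3], [-0.7, 0.3], [0.9, 0.1], [0.0, -1.2]]
pan in hopper 0.0036 0.1537 yaw 0.32 g [-0.249   0.018  -0.0059] [[-0.4, -0.4], [-0.5, -0.7], [-0.4, -0.1], [-1.1, -0.0], [0.5, -0.0], [-0.1, -1.4]]
30 bar [ 0.53  -0.018  0.208] tcp [ 0.533 -0.026  0.193] pre [0.512 0.029 0.295] wrist [0.483 0.103 0.433]
shift [0.1691, -0.0937, 0.0546] turn [30.0, -0.2, -0.69]
35 bar [ 0.53  -0.018  0.208] tcp [ 0.534 -0.027  0.194] pre [0.51  0.036 0.29 ] wrist [0.476 0.121 0.421]
shift [0.1691, -0.0891, 0.0472] turn [35.0, -0.23, -0.69]
```

Request:
arm_command(steps=[[[0.02, -0.03, 0], [8, 0, 0], 0.4], [[0.04, -0.06, 0], [16, 0, 0], 0.4], [[0.06, -0.09, 0], [24, 0, 0], 0.4], [[0.08, -0.1, 0], [32, 0, 0], 0.4], [[0.1, -0.11, 0], [35, 0, 0], 0.4]])

```text
t: 13.05
tool_pos: [0.5553, 0.1046, 0.3092]
tool_rot: [-0.232, 1.291, -2.484]
contact_force: [0.1, -0.4, 0.2]
opening: 0.0342
```

```bash
cat > gate.py <<'E'
from plan import *
hx=np.array([np.cos(hq[2]),np.sin(hq[2]),0]);hy=np.array([-hx[1],hx[0],0]);zz=np.array([0,0,1.])
def tool(th):
    th=np.radians(th);y=np.sin(th)*hx-np.cos(th)*zz;z=np.cos(th)*hx+np.sin(th)*zz
    return R.from_matrix(np.stack([np.cross(y,z),y,z],1))
def bar(m=0): return tf(hq,[[-.141-m,0,.208]])[0]
def hopf(X):
    d=np.array(X)-[hq[0],hq[1],0];return np.array([d@hx,d@hy,d[2]])
E
python3 - <<'E'
from gate import *
p,r,o=cur();print(p,np.round(o["q"],3),hopf(p).round(3))
T=tool(35);y=T.as_matrix()[:,1]
for d in(-.12,-.06,.017): rel(bar()+d*y,T)
w=ctrl.get_image("wrist");P=proj(w,tf(hq,[[-.141,-.053,.208],[-.141,.053,.208],[-.131,-.039,.35],[-.131,.039,.35]]));crop(w,0,420,0,560,1.4,"w7.png",P,50)
E
```

```text
[0.55525971 0.10461006 0.30924731] [ 0.34  -0.125  1.742 -0.614  1.51   1.577] [-0.246  0.067  0.309]
shift [0.0675, 0.0228, 0.0282] turn [-0.16, -0.23, -0.4]
shift [0.0679, 0.0828, 0.028] turn [-0.16, -0.23, -0.4]
shift [0.0685, 0.1598, 0.0278] turn [-0.16, -0.23, -0.4]
```

View pics/w7.png

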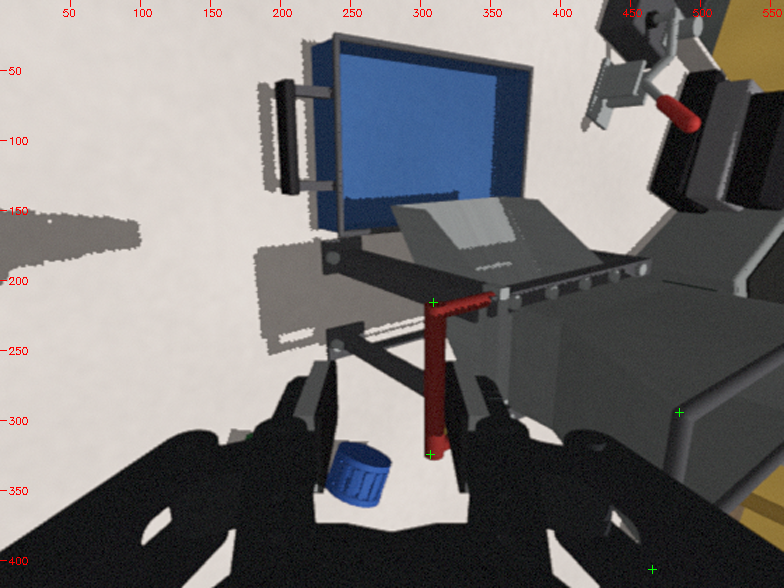

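Request:
arm_command(steps=[[[0.03, 0, 0.012], [0, 0, 0], 0.4], [[0.0675, 0.02, 0.028], [0, 0, 0], 0.4], [[0.068, 0.04, 0.028], [0, 0, 0], 0.4], [[0.068, 0.06, 0.028], [0, 0, 0], 0.4], [[0.068, 0.06, 0.028], [0, 0, 0], 0.4]])

```text
t: 13.6
tool_pos: [0.5093, 0.0243, 0.2716]
tool_rot: [-0.241, 1.294, -2.49]
contact_force: [0.1, 0.0, -0.4]
opening: 0.0341
```

Run:
```python
from gate import *
p,r,o=cur();print(p,np.round(o["q"],3),hopf(p).round(3))
T=tool(35);y=T.as_matrix()[:,1]
for d in(-.06,.017): rel(bar()+d*y,T)
w=ctrl.get_image("wrist");P=proj(w,tf(hq,[[-.141,-.053,.208],[-.141,.053,.208]]));crop(w,0,420,0,560,1.4,"w8.png",P,50)
s=ctrl.get_image("scene");crop(s,130,300,180,350,4,"sK.png")
```

```text
[0.50933747 0.02426115 0.27159402] [ 0.214 -0.288  1.943 -0.612  1.415  1.493] [-0.188 -0.004  0.272]
shift [-0.0044, 0.0189, 0.0018] turn [-0.07, -0.11, 0.13]
shift [-0.0046, 0.0959, 0.0017] turn [-0.07, -0.11, 0.13]
```

View pics/w8.png

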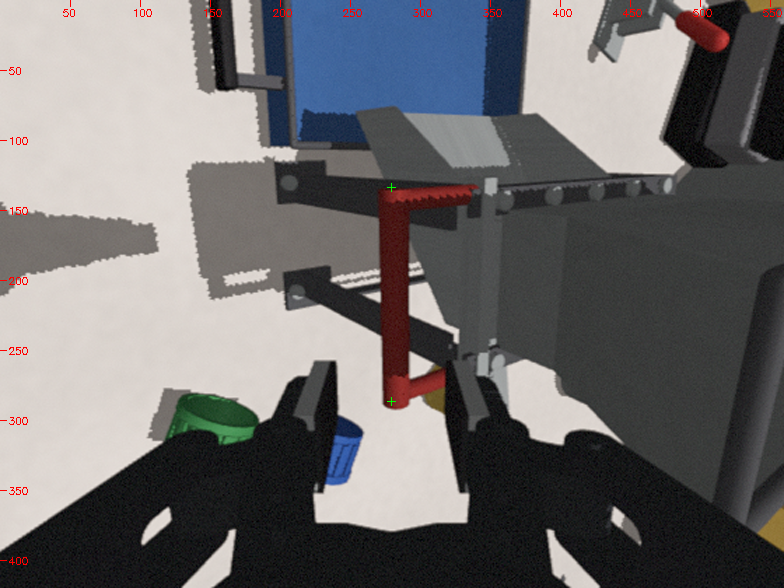

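View pics/sK.png

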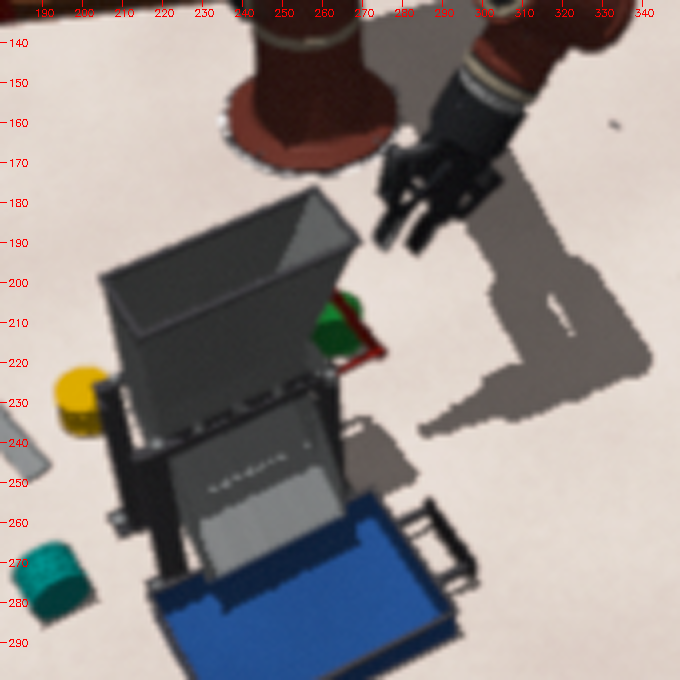

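Request:
arm_command(steps=[[[-0.004, 0.025, 0.003], [0, 0, 0], 0.4], [[-0.004, 0.05, 0.003], [0, 0, 0], 0.4], [[-0.004, 0.07, 0.003], [0, 0, 0], 0.4], [[-0.004, 0.09, 0.003], [0, 0, 0], 0.4], [[-0.004, 0.096, 0.003], [0, 0, 0], 0.4]])

```text
t: 14.2
tool_pos: [0.5353, -0.0271, 0.1966]
tool_rot: [-0.239, 1.294, -2.489]
contact_force: [-0.2, -0.0, 0.3]
opening: 0.0339
```

Run:
```python
from gate import *
p,r,o=cur();print(p,np.round(o["q"],3),hopf(p).round(4),np.round(o["contact_force"],1))
T=tool(35);y=T.as_matrix()[:,1]
for d in(.017,): rel(bar()+d*y,T)
w=ctrl.get_image("wrist");P=proj(w,tf(hq,[[-.141,-.053,.208],[-.141,.053,.208]]));crop(w,0,420,0,560,1.4,"w9.png",P,50)
```

```text
[ 0.53525063 -0.02712984  0.19663077] [ 0.1   -0.202  2.    -0.628  1.231  1.485] [-0.1305  0.0012  0.1966] [-0.2 -0.   0.3]
shift [0.0012, 0.0016, -0.0021] turn [-0.08, -0.14, 0.01]
```

View pics/w9.png

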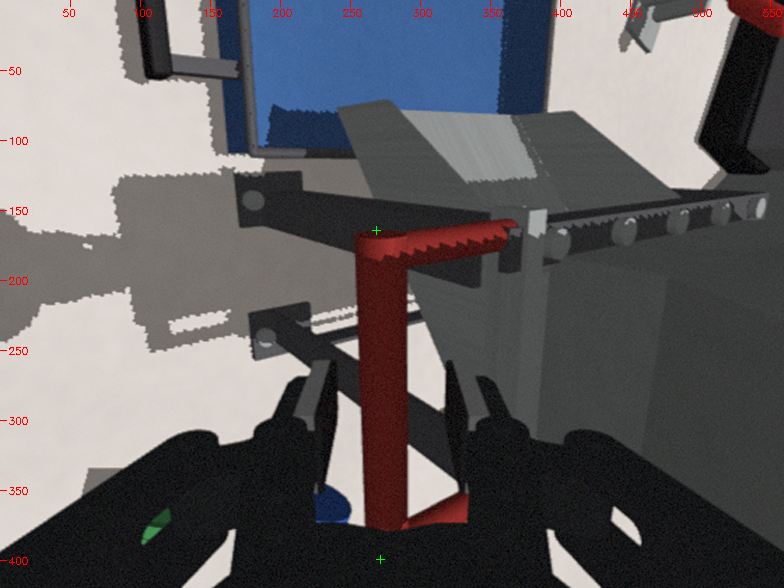

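Request:
arm_command(steps=[[[0, 0.002, 0], [0, 0, 0], 0.1], [[0, 0.002, 0], [0, 0, 0], 0], [[0, 0.002, 0], [0, 0, 0], 0], [[0, 0.002, 0], [0, 0, 0], 0], [[0, 0.002, 0], [0, 0, 0], 0]], force=60)

```text
t: 14.75
tool_pos: [0.5359, -0.0273, 0.195]
tool_rot: [-0.238, 1.295, -2.486]
contact_force: [2.0, 4.9, -5.3]
opening: 0.012
```

Run:
```python
from gate import *
p,r,o=cur();print(p,np.round(o["q"],3),hopf(p).round(4),np.round(o["contact_force"],1),o["opening"])
print("pull dirs tool", r.inv().apply(-hx).round(4), "angle err",(r.inv()*tool(35)).as_rotvec(degrees=True).round(2))
w=ctrl.get_image("wrist");crop(w,0,420,0,560,1.4,"w10.png",None,50)
```

```text
[ 0.53594127 -0.0272619   0.19496313] [ 0.099 -0.2    2.001 -0.627  1.227  1.485] [-0.1301  0.0018  0.195 ] [ 2.   4.9 -5.3] 0.011984422104947812
pull dirs tool [ 5.000e-04 -5.738e-01 -8.190e-01] angle err [-0.02 -0.11 -0.11]
```

View pics/w10.png

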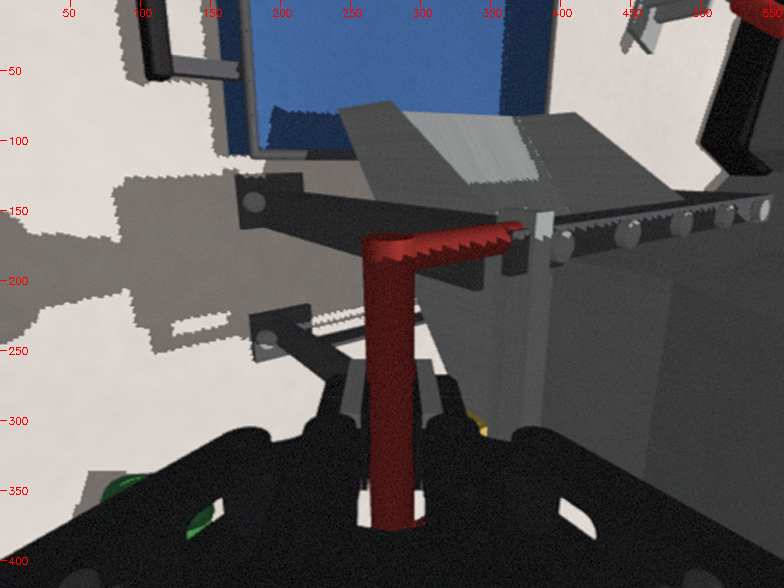

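Request:
arm_command(steps=[[[0, -0.0057, -0.0082], [0, 0, 0], 0], [[0, -0.0115, -0.0164], [0, 0, 0], 0], [[0, -0.0172, -0.0246], [0, 0, 0], 0], [[0, -0.0229, -0.0328], [0, 0, 0], 0], [[0, -0.0252, -0.036], [0, 0, 0], 0]])

```text
t: 15.3
tool_pos: [0.5197, 0.0131, 0.1949]
tool_rot: [-0.24, 1.292, -2.489]
contact_force: [2.9, -4.7, -6.3]
opening: 0.0117
```

Run:
```python
from gate import *
p,r,o=cur();print(p,np.round(o["q"],3),hopf(p).round(4),np.round(o["contact_force"],1),o["opening"])
print("pulled",-.1301-hopf(p)[0],"pull dirs tool", r.inv().apply(-hx).round(4), "angle err",(r.inv()*tool(35)).as_rotvec(degrees=True).round(2))
w=ctrl.get_image("wrist");crop(w,0,420,0,560,1.4,"w11.png",None,50)
s=ctrl.get_image("scene");crop(s,130,300,180,350,4,"sL.png")
```

```text
[0.51967162 0.01314559 0.19494921] [ 0.188 -0.209  2.009 -0.632  1.279  1.558] [-0.1737  0.0012  0.1949] [ 2.9 -4.7 -6.3] 0.011745024489381296
pulled 0.04356186033994844 pull dirs tool [ 7.000e-04 -5.757e-01 -8.177e-01] angle err [-0.15 -0.07 -0.02]
```

View pics/w11.png

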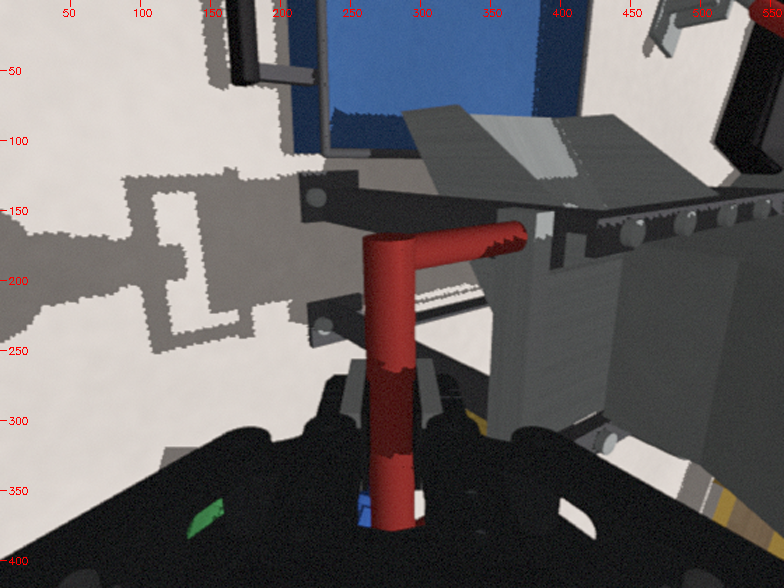

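View pics/sL.png

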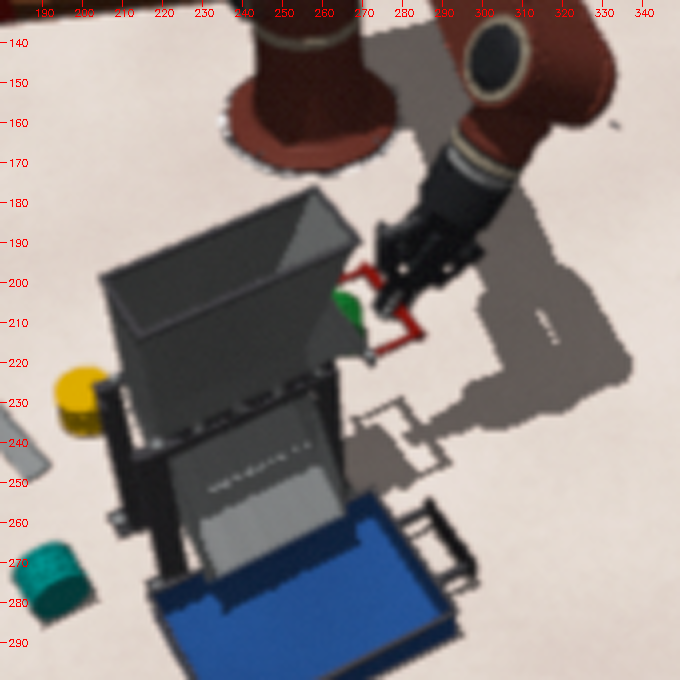

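Request:
arm_command(steps=[[[0, -0.004, -0.0057], [0, 0, 0], 0], [[0, -0.008, -0.0115], [0, 0, 0], 0], [[0, -0.008, -0.0115], [0, 0, 0], 0], [[0, -0.008, -0.0115], [0, 0, 0], 0], [[0, -0.008, -0.0115], [0, 0, 0], 0]])

```text
t: 15.9
tool_pos: [0.5143, 0.0266, 0.1949]
tool_rot: [-0.24, 1.295, -2.488]
contact_force: [-1.7, 0.2, -2.4]
opening: 0.0116
```

Run:
```python
from gate import *
p,r,o=cur();print(hopf(p).round(4),np.round(o["contact_force"],1),o["opening"])
print("pulled",-.1301-hopf(p)[0])
s=ctrl.get_image("scene");crop(s,130,330,180,350,3.5,"sM.png");t=ctrl.get_image("top");crop(t,110,230,230,375,5,"tM.png")
```

```text
[-0.1881  0.001   0.1949] [-1.7  0.2 -2.4] 0.011618457301863975
pulled 0.058048036820835286
```

View pics/sM.png

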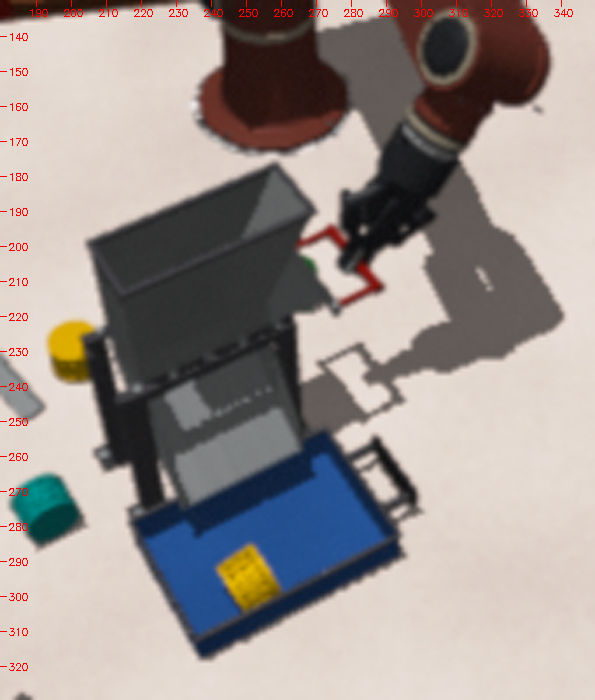

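View pics/tM.png

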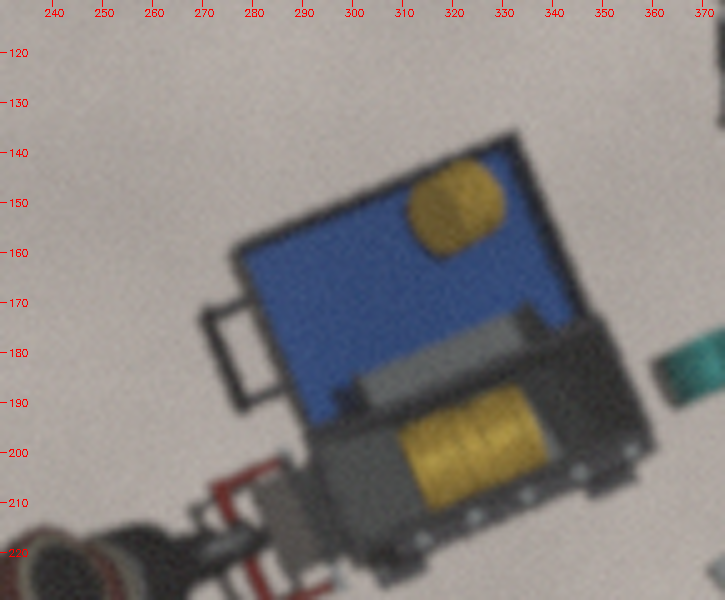

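Request:
arm_command(steps=[[[0, 0.0057, 0.0082], [0, 0, 0], 0], [[0, 0.0115, 0.0164], [0, 0, 0], 0], [[0, 0.0172, 0.0246], [0, 0, 0], 0], [[0, 0.0229, 0.0328], [0, 0, 0], 0], [[0, 0.0298, 0.0426], [0, 0, 0], 0]])

```text
t: 16.5
tool_pos: [0.5335, -0.0211, 0.1949]
tool_rot: [-0.239, 1.297, -2.485]
contact_force: [-0.3, 5.7, -2.3]
opening: 0.0121
```

Run:
```python
from gate import *
p,r,o=cur();print(hopf(p).round(4),np.round(o["contact_force"],1),o["opening"])
print("pulled",-.1301-hopf(p)[0],"push dir", r.inv().apply(hx).round(4), "angle err",(r.inv()*tool(35)).as_rotvec(degrees=True).round(2))
```

```text
[-0.1367  0.0017  0.1949] [-0.3  5.7 -2.3] 0.012099535507962332
pulled 0.006642170345481896 push dir [-2.000e-04  5.720e-01  8.203e-01] angle err [ 0.11 -0.1  -0.13]
```

Request:
arm_command(steps=[[[0, 0.002, 0.0029], [0, 0, 0], 0], [[0, 0.004, 0.0057], [0, 0, 0], 0], [[0, 0.004, 0.0057], [0, 0, 0], 0]])

```text
t: 16.8
tool_pos: [0.5361, -0.0274, 0.1949]
tool_rot: [-0.238, 1.298, -2.484]
contact_force: [-0.4, 2.7, -3.2]
opening: 0.0118
```

Run:
```python
from gate import *
p,r,o=cur();print(hopf(p).round(4),np.round(o["contact_force"],1),"F along hx",np.dot(o["contact_force"],hx))
print("pulled",-.1301-hopf(p)[0])
```

```text
[-0.1299  0.0019  0.1949] [-0.4  2.7 -3.2] F along hx -2.7168660940016105
pulled -0.0001677872635711397
```

Push on to feel the hard stop.

Request:
arm_command(steps=[[[0, 0.0012, 0.0016], [0, 0, 0], 0], [[0, 0.0012, 0.0016], [0, 0, 0], 0]])

```text
t: 17.0
tool_pos: [0.5361, -0.0275, 0.1949]
tool_rot: [-0.238, 1.304, -2.482]
contact_force: [-8.1, 12.4, 2.2]
opening: 0.0119
```

Run:
```python
from gate import *
p,r,o=cur();print(hopf(p).round(4),np.round(o["contact_force"],1),"F along hx",np.dot(o["contact_force"],hx))
print("pulled",-.1301-hopf(p)[0])
```

```text
[-0.1299  0.0019  0.1949] [-8.1 12.4  2.2] F along hx -14.44510605573068
pulled -0.000248299427065668
```

Request:
arm_command(steps=[[[0, 0, 0], [0, 0, 0], 0.2], [[0, 0, 0], [0, 0, 0], 0.38], [[0, 0, 0], [0, 0, 0], 0.38], [[0, 0, 0], [0, 0, 0], 0.38]])

```text
t: 17.4
tool_pos: [0.5365, -0.0278, 0.1955]
tool_rot: [-0.237, 1.303, -2.482]
contact_force: [-0.7, -0.2, -0.4]
opening: 0.033
```

Run:
```python
from gate import *
p,r,o=cur();print(hopf(p).round(4),np.round(o["contact_force"],1),o["opening"])
w=ctrl.get_image("wrist");P=proj(w,tf(hq,[[-.141,-.053,.208],[-.141,.053,.208]]));crop(w,0,420,0,560,1.4,"w12.png",P,50)
```

```text
[-0.1294  0.0021  0.1955] [-0.7 -0.2 -0.4] 0.03300640517044667
```

View pics/w12.png

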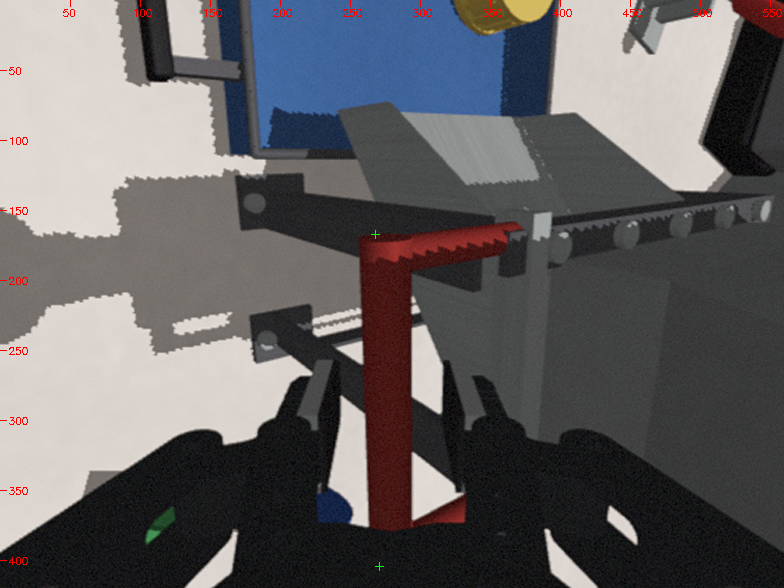

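Handle free between the fingers, gate in its original shut place. Withdraw along the fingers.

Request:
arm_command(steps=[[[0, -0.03, 0], [0, 0, 0], 0.38], [[0, -0.06, 0], [0, 0, 0], 0.38], [[0, -0.1, 0], [0, 0, 0], 0.38], [[0, -0.14, -0.03], [0, 0, 0], 0.38], [[0, -0.16, -0.08], [0, 0, 0], 0.38]])

```text
t: 17.95
tool_pos: [0.4827, 0.1161, 0.2884]
tool_rot: [-0.222, 1.303, -2.48]
contact_force: [0.6, 0.1, 0.1]
opening: 0.0326
```

Request:
arm_command(steps=[[[0, -0.03, -0.06], [0, 0, 0], 0.38], [[0, -0.03, -0.08], [0, 0, 0], 0.38], [[0, -0.03, -0.08], [0, 0, 0], 0.38]])

```text
t: 18.25
tool_pos: [0.4519, 0.1963, 0.2657]
tool_rot: [-0.228, 1.301, -2.477]
contact_force: [-1.3, -0.0, -1.0]
opening: 0.0325
```

Run:
```python
from gate import *
p,r,o=cur();print(p,hopf(p).round(4),np.round(o["contact_force"],1),o["opening"])
s=ctrl.get_image("scene");crop(s,130,330,110,350,3,"sN.png");t=ctrl.get_image("top");crop(t,110,270,210,450,3.2,"tN.png")
```

```text
[0.45189663 0.19634918 0.265743  ] [-0.369   0.0042  0.2657] [-1.3 -0.  -1. ] 0.03249014035041792
```

View pics/sN.png

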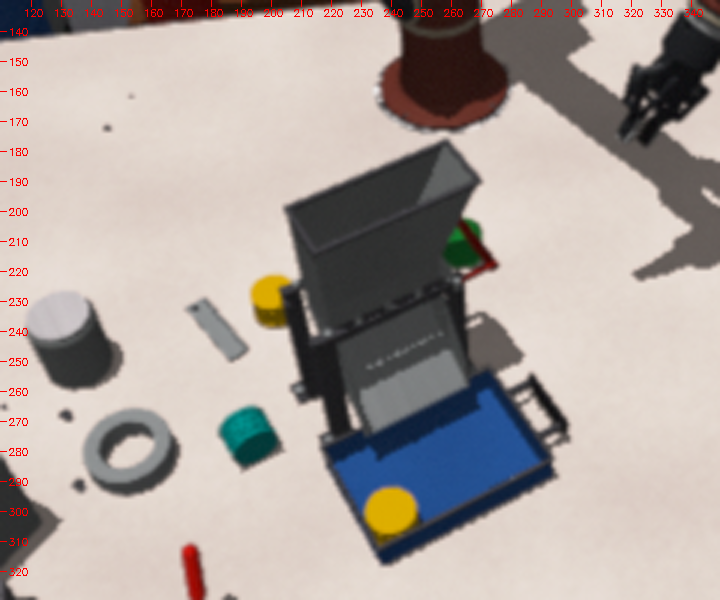

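View pics/tN.png

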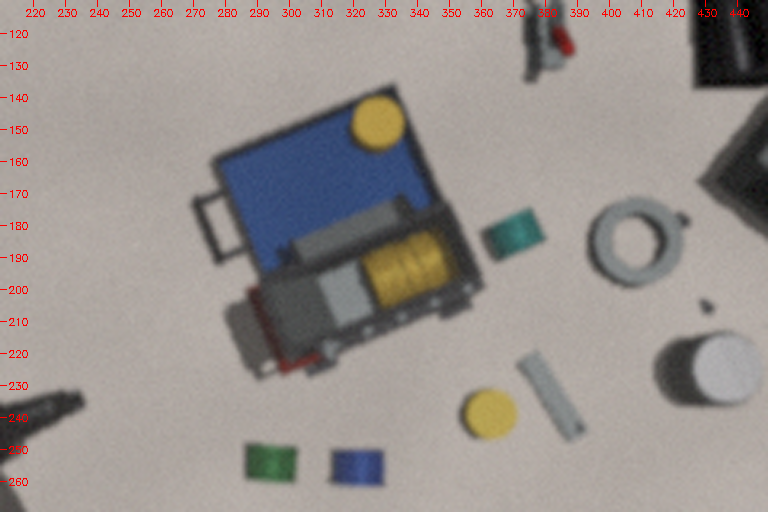

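```bash
python3 -c "
from station import ctrl
print(ctrl.get_obs()['t'],ctrl.finish_job())"
```

```text
the job is handed in; nothing more can be done
18.35 None
```

The job is done and handed in at 18.35 s: one yellow cap is in the pan and the gate is shut again.

- **Pan:** I moved it by its handle to under the chute lip and set it flat. Fitted from the pictures, its centre is at about x +4 mm, y +154 mm in the hopper's frame, turned about 0.3° from square. The top and scene cameras disagreed by about 4 mm in y, against a margin of about 20 mm from the lip to the nearest inside wall.
- **Gate:** I pulled it to about 58 mm and one cap dropped down the chute. I pushed it back until it met the hard stop at about 14 N, with the tool within 0.3 mm of its starting position.
- **Last pictures:** one cap is in the pan, two are left in the hopper, and the red handle is back where it started. In the last pictures the nearby objects look unmoved; the lift stub and mirror lay outside them, and I last saw those two early on. The arm is clear of everything.

No check failed.

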